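# Load the carrying board with stacked parts bins and cartons

## Robot

A 6-joint arm with a two-finger parallel gripper is mounted at the origin on a cart in front of the work surface, level with it; the furniture and walls round the work are solid. World frame = base frame: x ahead of the robot, y to its left, z up, the work surface at z = 0. Lengths are in m, angles in degrees, forces in N, time in s.
With the tool pointing down it reaches from about 0.35 to 0.875 m from the base axis. Payload 4.2 kg.
Tool frame: the origin (TCP) lies on the front face of the gripper's body, between the roots of the fingers; the fingertips stand 70 mm ahead of it and the grasp point (between the pads) lies 51 mm ahead of it (r.nose_length is the distance from the TCP to the fingertips, in m); z points along the fingers, y is the direction in which the jaws open and shut (so a half turn about z gives the same grasp; the last joint's range is limited). The gripper opens to 87 mm and grips with 3 to 60 N. Pads are 19 mm wide; open, the fingers measure 117 mm over their backs; the gripper's body (75 mm by 190 mm) begins 51 mm behind the grasp point.
Start: joints at [-51.303, 22.042, 0.453, 0, -68.411, -14.817], TCP at [0.253, -0.571, 0.292] pointing down, gripper open.
Joint ranges: [-179.83, 179.83], [-69.29, 118.12], [-61.27, 80.66], [-181.25, 117.63], [-171.15, -9.14], [-177.46, 177.46]. Speed limits (degrees/s): [159.86, 159.86, 180, 180, 180, 180].

## Interface

Orientations are given as a 3x3 rotation matrix whose columns are the frame's x, y, z axes.
In Python, from station import telemetry, capture, order, r gives the robot as it stands.
- The arm moves only by the tool drive_tool, never from a script. Its argument "series" is a list of rows, each a list of 4 numbers: the shift along the tool's x, y, z as a fraction of full scale, then the turn about the tool's z as a fraction of full scale. In form: [[dx, dy, dz, turn], ...]. A call has 1 to 10 rows; each row is the pose to reach, as a shift and turn from the pose commanded when the call began, along the tool's axes at that moment; what a row does not reach only later rows make up. Full scale, the value 1, is 0.12 m for a shift and 2 rad for a turn. A row lasts 1/8 s, in which the tool goes at most 62.5 mm and 10.7 degrees, less where a joint would pass 70% of its speed; a pose out of reach is approached as far as the arm can. A call with a number of a shift or a turn outside -1 to 1 is refused whole. A call with a gripper value outside its range is refused whole. "fingers" is the finger opening in mm, from 0 to 87, set as the call begins (left out, the last holds). The fingers move at their own pace and stop on an object; the grip force is fixed at half the most. Time passes only in rows, so rows that repeat a pose let the fingers close. It gives the time, the measured TCP pose, the force and the opening at its end, in the units of the state.
- telemetry.sense(): the state, without advancing time (a new reading comes with each control period).
- capture(name): name is "scene" or "top" or "wrist"; returns a dict with "color" (400x640x3 uint8, blue, green, red), "fx", "fy", "cx", "cy" (pixels), "k1" (the pictures are not rectified: a ray, as slopes to the right and down, at radius r is drawn at 1 + k1 r^2 times it, then the intrinsics apply), "eye" and "attitude" of the camera in the world; the wrist camera has in their place "mount" (4x4, takes a point from camera to tool coordinates, whose origin is the TCP and whose axes are the flange's). Camera axes: x right, y up, looking along -z (the intrinsics and any distortion apply to the point x, -y, -z); pixel columns grow to the right and rows downward; lengths in m; the calibration is good to about 2 mm. A picture is of the moment at which its call begins: read the wrist's pose just before it. There is no depth.
- order.finish_job(): hands the job in, once; it reports no verdict.
The state is a dict: "time_s": time; "joints": joint angles; "joint_velocities": joint speeds; "effort": joint torques, N m; "tcp_pos": TCP position; "ee_rot": TCP orientation; "wrist_force": force on the tool from outside, world axes, zero at the start; "moment": the same for the moment, N m; "gripper_width": opening from 0.0 (shut) to 1.0 (fully open).
Only numpy, scipy, OpenCV 4.12 (cv2) and the standard library are available. Lean on these libraries where they do the work, as an engineer would, in place of code of your own. Each camera call takes 0.05 s, during which the arm holds its last target. There are 200 camera calls.

## Task

Load the carrying board for the next job: stack every loose parts bin on the bin bolted to the board, each turned half a turn from the bin below it so that it stands level on the ledges and does not nest. Stack every large closed carton squarely in one column on the raised pad beside it, edges in line with the pad's. Last of all, when the bins and large cartons stand, put the small carton squarely on top of the carton column, and leave the sanding block and the turning blank where they are.

Things in the scene. Friction and masses are not known exactly. Their poses are not given: they have to be found in the camera images.
- carry_board: plywood carrying board, fixed, 145 (x) x 270 (y) x 12 mm, a 10 mm batten along each short edge. Origin: centre of its underside. On its +y half a parts bin like the loose ones is bolted down, length along the board's x, label end to +x; on its -y half is a raised wooden pad, 48 (x) x 66 (y) mm, 4 mm high.
- bin_seat (a point): centre of the underside of the bottom bin on the board (its axes are the board's axes); the ledges are 42 mm above this point, the rim 50 mm
- carton_seat (a point): centre of the top face of the raised carton pad on the board (axes are the board's)
- bin_1: loose grey stack-nest parts bin 1 (or absent), 100 x 54 mm at rim, 88 x 42 at foot, 50 high. Origin: centre of underside; x along its length to the end with the white label card (one middle ledge; other end two corner ledges). Skirts on the long sides (36 mm long, upper 26 mm), 60 mm across (y): grip there. Facing like the bin below it nests (26 mm up); half turned it stands on ledges 42 mm up, play 3 mm.
- bin_1_label (a point): middle of the label end of parts bin 1: 50 mm from the bin's middle along its +x, 40 mm above its underside
- bin_2: loose grey stack-nest parts bin 2 (or absent), 100 x 54 mm at rim, 88 x 42 at foot, 50 high. Origin: centre of underside; x along its length to the end with the white label card (one middle ledge; other end two corner ledges). Skirts on the long sides (36 mm long, upper 26 mm), 60 mm across (y): grip there. Facing like the bin below it nests (26 mm up); half turned it stands on ledges 42 mm up, play 3 mm.
- bin_2_label (a point): middle of the label end of parts bin 2: 50 mm from the bin's middle along its +x, 40 mm above its underside
- bin_3: loose grey stack-nest parts bin 3 (or absent), 100 x 54 mm at rim, 88 x 42 at foot, 50 high. Origin: centre of underside; x along its length to the end with the white label card (one middle ledge; other end two corner ledges). Skirts on the long sides (36 mm long, upper 26 mm), 60 mm across (y): grip there. Facing like the bin below it nests (26 mm up); half turned it stands on ledges 42 mm up, play 3 mm.
- bin_3_label (a point): middle of the label end of parts bin 3: 50 mm from the bin's middle along its +x, 40 mm above its underside
- box_1: large closed cardboard carton 1, loose, 0.18 kg, 48 mm (x) x 66 mm (y) x 24 mm high, lid taped shut. Origin: centre of its underside, z up. Grip it across its 48 or 66 mm. May be absent.
- box_2: large closed cardboard carton 2, loose, 0.18 kg, 48 mm (x) x 66 mm (y) x 24 mm high, lid taped shut. Origin: centre of its underside, z up. Grip it across its 48 or 66 mm. May be absent.
- box_3: large closed cardboard carton 3, loose, 0.18 kg, 48 mm (x) x 66 mm (y) x 24 mm high, lid taped shut. Origin: centre of its underside, z up. Grip it across its 48 or 66 mm. May be absent.
- box_4: the small carton: closed cardboard carton, loose, 0.12 kg, 40 mm (x) x 54 mm (y) x 24 mm high, lid taped shut. Origin: centre of its underside, z up. Always there. Grip it across its 40 or 54 mm.
- sanding_block: grey rubber sanding block, 52 x 68 x 23 mm; bystander. Origin: centre of its underside
- pen_blank_0: square wooden turning blank lying flat, 22 x 150 x 22 mm; bystander. Origin: centre of its underside
There are look-alikes about, which are no part of the job. Leave any purple look-alike of the box_1 alone.

How it is judged (in metres and radians):
On the way:
1. all bins and all large cartons stand in their columns on the board while the small carton is still off the board (((z of bin_1 in the frame of bin_seat between 0.037 and 0.047 m and x of bin_1 in the frame of bin_seat between -0.009 and 0.009 m and y of bin_1 in the frame of bin_seat between -0.009 and 0.009 m and x of bin_1_label in the frame of bin_seat below -0.03 m) or (z of bin_1 in the frame of bin_seat between 0.079 and 0.089 m and x of bin_1 in the frame of bin_seat between -0.012 and 0.012 m and y of bin_1 in the frame of bin_seat between -0.012 and 0.012 m and x of bin_1_label in the frame of bin_seat above 0.03 m) or (z of bin_1 in the frame of bin_seat between 0.121 and 0.131 m and x of bin_1 in the frame of bin_seat between -0.015 and 0.015 m and y of bin_1 in the frame of bin_seat between -0.015 and 0.015 m and x of bin_1_label in the frame of bin_seat below -0.03 m)) and angle between each of bin_1, bin_2, bin_3, box_1, box_2, box_3's own z axis and vertical below 0.07 rad and linear speed of each of bin_1, bin_2, bin_3, box_1, box_2, box_3 below 0.03 m/s and ((z of bin_2 in the frame of bin_seat between 0.037 and 0.047 m and x of bin_2 in the frame of bin_seat between -0.009 and 0.009 m and y of bin_2 in the frame of bin_seat between -0.009 and 0.009 m and x of bin_2_label in the frame of bin_seat below -0.03 m) or (z of bin_2 in the frame of bin_seat between 0.079 and 0.089 m and x of bin_2 in the frame of bin_seat between -0.012 and 0.012 m and y of bin_2 in the frame of bin_seat between -0.012 and 0.012 m and x of bin_2_label in the frame of bin_seat above 0.03 m) or (z of bin_2 in the frame of bin_seat between 0.121 and 0.131 m and x of bin_2 in the frame of bin_seat between -0.015 and 0.015 m and y of bin_2 in the frame of bin_seat between -0.015 and 0.015 m and x of bin_2_label in the frame of bin_seat below -0.03 m)) and ((z of bin_3 in the frame of bin_seat between 0.037 and 0.047 m and x of bin_3 in the frame of bin_seat between -0.009 and 0.009 m and y of bin_3 in the frame of bin_seat between -0.009 and 0.009 m and x of bin_3_label in the frame of bin_seat below -0.03 m) or (z of bin_3 in the frame of bin_seat between 0.079 and 0.089 m and x of bin_3 in the frame of bin_seat between -0.012 and 0.012 m and y of bin_3 in the frame of bin_seat between -0.012 and 0.012 m and x of bin_3_label in the frame of bin_seat above 0.03 m) or (z of bin_3 in the frame of bin_seat between 0.121 and 0.131 m and x of bin_3 in the frame of bin_seat between -0.015 and 0.015 m and y of bin_3 in the frame of bin_seat between -0.015 and 0.015 m and x of bin_3_label in the frame of bin_seat below -0.03 m)) and ((z of box_1 in the frame of carton_seat between -0.005 and 0.005 m and x of box_1 in the frame of carton_seat between -0.009 and 0.009 m and y of box_1 in the frame of carton_seat between -0.009 and 0.009 m) or (z of box_1 in the frame of carton_seat between 0.019 and 0.029 m and x of box_1 in the frame of carton_seat between -0.009 and 0.009 m and y of box_1 in the frame of carton_seat between -0.009 and 0.009 m) or (z of box_1 in the frame of carton_seat between 0.043 and 0.053 m and x of box_1 in the frame of carton_seat between -0.009 and 0.009 m and y of box_1 in the frame of carton_seat between -0.009 and 0.009 m) or (z of box_1 in the frame of carton_seat between 0.067 and 0.077 m and x of box_1 in the frame of carton_seat between -0.009 and 0.009 m and y of box_1 in the frame of carton_seat between -0.009 and 0.009 m)) and angle between the x axis of each of box_1, box_2, box_3 and the x axis of carry_board, either way round below 0.14 rad and ((z of box_2 in the frame of carton_seat between -0.005 and 0.005 m and x of box_2 in the frame of carton_seat between -0.009 and 0.009 m and y of box_2 in the frame of carton_seat between -0.009 and 0.009 m) or (z of box_2 in the frame of carton_seat between 0.019 and 0.029 m and x of box_2 in the frame of carton_seat between -0.009 and 0.009 m and y of box_2 in the frame of carton_seat between -0.009 and 0.009 m) or (z of box_2 in the frame of carton_seat between 0.043 and 0.053 m and x of box_2 in the frame of carton_seat between -0.009 and 0.009 m and y of box_2 in the frame of carton_seat between -0.009 and 0.009 m) or (z of box_2 in the frame of carton_seat between 0.067 and 0.077 m and x of box_2 in the frame of carton_seat between -0.009 and 0.009 m and y of box_2 in the frame of carton_seat between -0.009 and 0.009 m)) and ((z of box_3 in the frame of carton_seat between -0.005 and 0.005 m and x of box_3 in the frame of carton_seat between -0.009 and 0.009 m and y of box_3 in the frame of carton_seat between -0.009 and 0.009 m) or (z of box_3 in the frame of carton_seat between 0.019 and 0.029 m and x of box_3 in the frame of carton_seat between -0.009 and 0.009 m and y of box_3 in the frame of carton_seat between -0.009 and 0.009 m) or (z of box_3 in the frame of carton_seat between 0.043 and 0.053 m and x of box_3 in the frame of carton_seat between -0.009 and 0.009 m and y of box_3 in the frame of carton_seat between -0.009 and 0.009 m) or (z of box_3 in the frame of carton_seat between 0.067 and 0.077 m and x of box_3 in the frame of carton_seat between -0.009 and 0.009 m and y of box_3 in the frame of carton_seat between -0.009 and 0.009 m)) and horizontal distance between box_4 and carton_seat above 0.06 m), for 0.2 s.
At the end, for the whole second after the job is handed in: Bins level, 42, 84, 126 mm (5 mm) above the bottom bin's underside, within 9, 12, 15 mm of its middle in x and y, label end opposite, same, opposite to its label end; cartons flat in one column on the pad, small one on top, within 9 mm of its middle in x and y and 8 degrees of square (z of box_4 in the frame of box_1 above 0.015 m and z of box_4 in the frame of box_2 above 0.015 m and z of box_4 in the frame of box_3 above 0.015 m and ((z of bin_1 in the frame of bin_seat between 0.037 and 0.047 m and x of bin_1 in the frame of bin_seat between -0.009 and 0.009 m and y of bin_1 in the frame of bin_seat between -0.009 and 0.009 m and x of bin_1_label in the frame of bin_seat below -0.03 m) or (z of bin_1 in the frame of bin_seat between 0.079 and 0.089 m and x of bin_1 in the frame of bin_seat between -0.012 and 0.012 m and y of bin_1 in the frame of bin_seat between -0.012 and 0.012 m and x of bin_1_label in the frame of bin_seat above 0.03 m) or (z of bin_1 in the frame of bin_seat between 0.121 and 0.131 m and x of bin_1 in the frame of bin_seat between -0.015 and 0.015 m and y of bin_1 in the frame of bin_seat between -0.015 and 0.015 m and x of bin_1_label in the frame of bin_seat below -0.03 m)) and angle between each of bin_1, bin_2, bin_3, box_1, box_2, box_3, box_4's own z axis and vertical below 0.07 rad and linear speed of each of bin_1, bin_2, bin_3, box_1, box_2, box_3, box_4 below 0.03 m/s and ((z of bin_2 in the frame of bin_seat between 0.037 and 0.047 m and x of bin_2 in the frame of bin_seat between -0.009 and 0.009 m and y of bin_2 in the frame of bin_seat between -0.009 and 0.009 m and x of bin_2_label in the frame of bin_seat below -0.03 m) or (z of bin_2 in the frame of bin_seat between 0.079 and 0.089 m and x of bin_2 in the frame of bin_seat between -0.012 and 0.012 m and y of bin_2 in the frame of bin_seat between -0.012 and 0.012 m and x of bin_2_label in the frame of bin_seat above 0.03 m) or (z of bin_2 in the frame of bin_seat between 0.121 and 0.131 m and x of bin_2 in the frame of bin_seat between -0.015 and 0.015 m and y of bin_2 in the frame of bin_seat between -0.015 and 0.015 m and x of bin_2_label in the frame of bin_seat below -0.03 m)) and ((z of bin_3 in the frame of bin_seat between 0.037 and 0.047 m and x of bin_3 in the frame of bin_seat between -0.009 and 0.009 m and y of bin_3 in the frame of bin_seat between -0.009 and 0.009 m and x of bin_3_label in the frame of bin_seat below -0.03 m) or (z of bin_3 in the frame of bin_seat between 0.079 and 0.089 m and x of bin_3 in the frame of bin_seat between -0.012 and 0.012 m and y of bin_3 in the frame of bin_seat between -0.012 and 0.012 m and x of bin_3_label in the frame of bin_seat above 0.03 m) or (z of bin_3 in the frame of bin_seat between 0.121 and 0.131 m and x of bin_3 in the frame of bin_seat between -0.015 and 0.015 m and y of bin_3 in the frame of bin_seat between -0.015 and 0.015 m and x of bin_3_label in the frame of bin_seat below -0.03 m)) and ((z of box_1 in the frame of carton_seat between -0.005 and 0.005 m and x of box_1 in the frame of carton_seat between -0.009 and 0.009 m and y of box_1 in the frame of carton_seat between -0.009 and 0.009 m) or (z of box_1 in the frame of carton_seat between 0.019 and 0.029 m and x of box_1 in the frame of carton_seat between -0.009 and 0.009 m and y of box_1 in the frame of carton_seat between -0.009 and 0.009 m) or (z of box_1 in the frame of carton_seat between 0.043 and 0.053 m and x of box_1 in the frame of carton_seat between -0.009 and 0.009 m and y of box_1 in the frame of carton_seat between -0.009 and 0.009 m) or (z of box_1 in the frame of carton_seat between 0.067 and 0.077 m and x of box_1 in the frame of carton_seat between -0.009 and 0.009 m and y of box_1 in the frame of carton_seat between -0.009 and 0.009 m)) and angle between the x axis of each of box_1, box_2, box_3, box_4 and the x axis of carry_board, either way round below 0.14 rad and ((z of box_2 in the frame of carton_seat between -0.005 and 0.005 m and x of box_2 in the frame of carton_seat between -0.009 and 0.009 m and y of box_2 in the frame of carton_seat between -0.009 and 0.009 m) or (z of box_2 in the frame of carton_seat between 0.019 and 0.029 m and x of box_2 in the frame of carton_seat between -0.009 and 0.009 m and y of box_2 in the frame of carton_seat between -0.009 and 0.009 m) or (z of box_2 in the frame of carton_seat between 0.043 and 0.053 m and x of box_2 in the frame of carton_seat between -0.009 and 0.009 m and y of box_2 in the frame of carton_seat between -0.009 and 0.009 m) or (z of box_2 in the frame of carton_seat between 0.067 and 0.077 m and x of box_2 in the frame of carton_seat between -0.009 and 0.009 m and y of box_2 in the frame of carton_seat between -0.009 and 0.009 m)) and ((z of box_3 in the frame of carton_seat between -0.005 and 0.005 m and x of box_3 in the frame of carton_seat between -0.009 and 0.009 m and y of box_3 in the frame of carton_seat between -0.009 and 0.009 m) or (z of box_3 in the frame of carton_seat between 0.019 and 0.029 m and x of box_3 in the frame of carton_seat between -0.009 and 0.009 m and y of box_3 in the frame of carton_seat between -0.009 and 0.009 m) or (z of box_3 in the frame of carton_seat between 0.043 and 0.053 m and x of box_3 in the frame of carton_seat between -0.009 and 0.009 m and y of box_3 in the frame of carton_seat between -0.009 and 0.009 m) or (z of box_3 in the frame of carton_seat between 0.067 and 0.077 m and x of box_3 in the frame of carton_seat between -0.009 and 0.009 m and y of box_3 in the frame of carton_seat between -0.009 and 0.009 m)) and ((z of box_4 in the frame of carton_seat between -0.005 and 0.005 m and x of box_4 in the frame of carton_seat between -0.009 and 0.009 m and y of box_4 in the frame of carton_seat between -0.009 and 0.009 m) or (z of box_4 in the frame of carton_seat between 0.019 and 0.029 m and x of box_4 in the frame of carton_seat between -0.009 and 0.009 m and y of box_4 in the frame of carton_seat between -0.009 and 0.009 m) or (z of box_4 in the frame of carton_seat between 0.043 and 0.053 m and x of box_4 in the frame of carton_seat between -0.009 and 0.009 m and y of box_4 in the frame of carton_seat between -0.009 and 0.009 m) or (z of box_4 in the frame of carton_seat between 0.067 and 0.077 m and x of box_4 in the frame of carton_seat between -0.009 and 0.009 m and y of box_4 in the frame of carton_seat between -0.009 and 0.009 m))); the robot touches nothing.
It fails at once if the sanding block is moved (distance of sanding_block from where it was at the start of the episode above 0.03 m).
It fails at once if the turning blank is moved (distance of pen_blank_0 from where it was at the start of the episode above 0.03 m).
Of bin_1, bin_2, bin_3 only 2 to 3 are there at a start; the rules pass over those that are not, and their reading is None.
Of box_1, box_2, box_3 only 2 to 3 are there at a start; the rules pass over those that are not, and their reading is None.
At some moment in a run one of box_4 may be knocked a few centimetres aside while the robot is not near it.
It also fails if it takes over 210 s, if anything falls off the work surface, if the arm or the gripper's body presses on something with over 40 N, if the wrist force passes 120 N, or if a joint passes its speed limit or range.

## Working session

There is one attempt and no reset: what is moved stays moved. The work goes in short steps, Python scripts to look and compute and a tool call to move; the robot and the scene stay as the last step left them, time stands still between calls to the robot, and variables do not carry over. Pictures are saved under pics/ and viewed, about 12 in all and at most 16, crops included, and the job is handed in when it is done.

Besides the shell and the picture viewer there is one more tool, called after ">>>" by a JSON object that holds its "fn" and its "kwargs". drive_tool: Moves the arm, as the interface text tells. Shift numbers are shares of 0.12 m and turn numbers shares of 2 rad, none past 1 either way. Its arguments: {"type":"object","properties":{"series":{"type":"array","items":{"type":"array","items":{"type":"number","minimum":-1,"maximum":1}}},"fingers":{"type":"number"}},"required":["series"]}

```bash
ls; mkdir -p pics
cat > h.py <<'E'
import numpy as np, cv2
from station import telemetry, capture, order, r
def und(c,px):
    K=np.array([[c['fx'],0,c['cx']],[0,c['fy'],c['cy']],[0,0,1.]])
    p=np.asarray(px,float).reshape(-1,1,2)
    q=cv2.undistortPoints(p,K,np.array([c['k1'],0,0,0,0.])).reshape(-1,2)
    return q
def pose(c,s=None):
    if 'eye' in c: return np.array(c['eye']),np.array(c['attitude'])
    R=np.array(s['ee_rot']);t=np.array(s['tcp_pos']);M=np.array(c['mount'])
    return t+R@M[:3,3],R@M[:3,:3]
def cast(c,px,z,s=None):
    e,A=pose(c,s); q=und(c,px)
    d=np.c_[q[:,0],-q[:,1],-np.ones(len(q))]@A.T
    return e+d*((z-e[2])/d[:,2])[:,None]
def proj(c,P,s=None):
    e,A=pose(c,s); p=(np.asarray(P,float).reshape(-1,3)-e)@A
    x=p[:,0]/-p[:,2]; y=-p[:,1]/-p[:,2]; k=1+c['k1']*(x*x+y*y)
    return np.c_[c['fx']*x*k+c['cx'],c['fy']*y*k+c['cy']]
E
python3 - <<'E'
from h import *
s=telemetry.sense();print({k:np.round(v,3).tolist() for k,v in s.items()})
for n in ('scene','top','wrist'):
    c=capture(n);cv2.imwrite(f'pics/{n}0.png',c['color']);print(n,{k:np.round(v,3).tolist() for k,v in c.items() if k!='color'})
E
```

```text
pics
{'time_s': 0.0, 'joints': [-51.302, 22.09, 0.379, -0.029, -68.41, -14.818], 'joint_velocities': [-0.059, 0.004, -0.005, 0.047, -0.036, -0.138], 'effort': [0.0, -39.066, 18.74, 4.22, 0.011, -0.0], 'tcp_pos': [0.253, -0.571, 0.291], 'ee_rot': [[-0.914, -0.405, -0.001], [-0.405, 0.914, 0.002], [0.0, 0.002, -1.0]], 'wrist_force': [-0.062, -0.12, 0.327], 'moment': [-0.001, -0.013, -0.022], 'gripper_width': 1.002}
scene {'fx': 458.065, 'fy': 458.065, 'cx': 320.857, 'cy': 202.219, 'k1': -0.052, 'eye': [-0.155, -0.932, 0.742], 'attitude': [[0.682, 0.413, -0.604], [-0.731, 0.403, -0.551], [0.015, 0.817, 0.576]]}
top {'fx': 442.973, 'fy': 442.973, 'cx': 326.461, 'cy': 201.11, 'k1': -0.077, 'eye': [0.381, -0.285, 1.133], 'attitude': [[0.022, 0.986, -0.163], [-1.0, 0.018, -0.026], [-0.023, 0.164, 0.986]]}
wrist {'fx': 326.072, 'fy': 326.072, 'cx': 322.796, 'cy': 200.05, 'k1': -0.007, 'mount': [[0.0, 0.967, 0.257, 0.07], [1.0, -0.0, 0.001, -0.001], [0.001, 0.257, -0.967, -0.093], [0.0, 0.0, 0.0, 1.0]]}
```

View pics/top0.png

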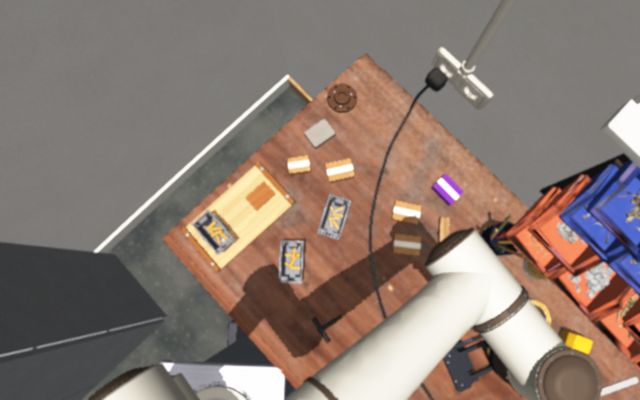

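View pics/scene0.png

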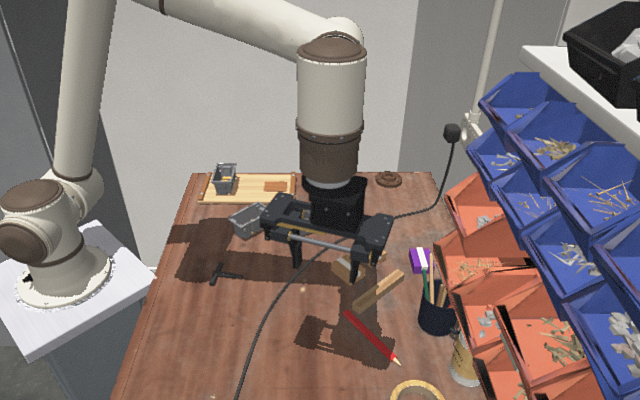

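The top view shows the board at about (240,215), with the bolted bin at (214,232) and the pad at (258,195). There are bins at (335,215) and (291,260), and cartons at (299,164), (340,170), (407,211) and (407,243). The purple look-alike is at (447,189), the sanding block at (320,132), and the blank is partly hidden at (444,230).

Run:
```python
from h import *
im=cv2.imread('pics/top0.png')[80:300,160:500]
cv2.imwrite('pics/top0c.png',cv2.resize(im,None,fx=2.3,fy=2.3,interpolation=cv2.INTER_CUBIC))
c=capture('top')
for n,p,z in [('bolt',(214,232),.06),('pad',(258,195),.016),('bA',(335,215),.05),('bB',(291,260),.05),('c1',(299,164),.024),('c2',(340,170),.024),('c3',(407,211),.024),('c4',(407,243),.024)]:print(n,cast(c,p,z).round(3)[0])
```

```text
bolt [0.477 0.018 0.06 ]
pad [ 0.579 -0.079  0.016]
bA [ 0.526 -0.278  0.05 ]
bB [ 0.413 -0.173  0.05 ]
c1 [ 0.66  -0.183  0.024]
c2 [ 0.646 -0.289  0.024]
c3 [ 0.543 -0.46   0.024]
c4 [ 0.462 -0.459  0.024]
```

View pics/top0c.png

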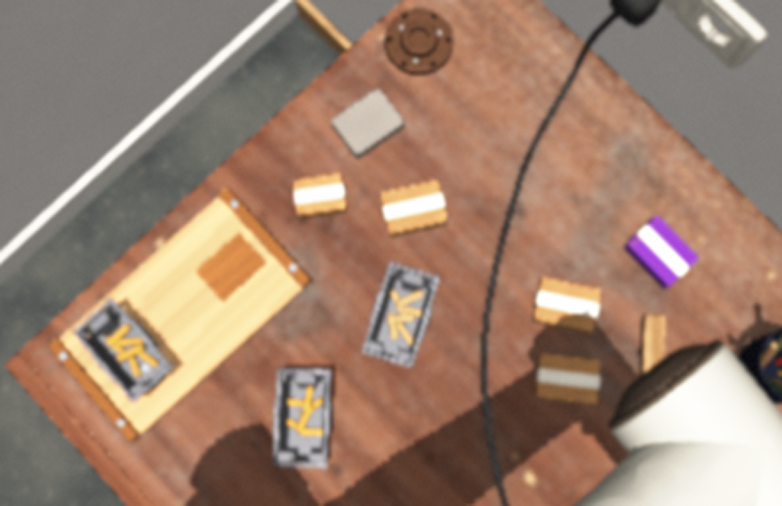

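Two bins and four cartons are visible. The small one is at (299,164) in the full top image, and the large ones are at (340,170), (407,211) and (407,243). I'll write a helper for move numbers and head towards the nearest cartons.

```bash
cat >> h.py <<'E'
def yaw(s): R=np.array(s['ee_rot']); return np.degrees(np.arctan2(R[1,0],R[0,0]))
def go(x,y,z,yw=None,s=None):
    s=s or telemetry.sense(); R=np.array(s['ee_rot'])
    t=((np.radians(yaw(s)-yw)+np.pi)%(2*np.pi)-np.pi)/2 if yw is not None else 0
    # tool assumed exactly down
    a=np.radians(yaw(s)); R=np.array([[np.cos(a),np.sin(a),0],[np.sin(a),-np.cos(a),0],[0,0,-1]])
    v=R.T@(np.array([x,y,z])-s['tcp_pos'])/.12
    j=s['joints']
    print('shift',v.round(3),'turn',round(t,4),'alt',round(t-np.sign(t)*np.pi/2,4),'j6',round(j[5],1),'j1',round(j[0],1),'yaw',round(yaw(s),2),'tcp',np.round(s['tcp_pos'],4))
E
python3 -c "
from h import *
go(.50,-.46,.30)"
```

```text
shift [-2.258  0.014 -0.07 ] turn 0 alt 0.0 j6 -14.8 j1 -51.3 yaw -156.12 tcp [ 0.253  -0.5712  0.2916]
```

>>> {"fn": "drive_tool", "kwargs": {"series": [[-0.4,0,-0.04,0],[-0.8,0,-0.07,0],[-1,0,-0.07,0]], "fingers": 87}}

```text
time_s: 0.57
tcp_pos: [0.3646, -0.522, 0.3006]
ee_rot: [[-0.914, -0.406, 0.0], [-0.406, 0.914, -0.0], [-0.0, -0.0, -1.0]]
wrist_force: [-0.8, 0.5, -0.8]
gripper_width: 0.999
```

>>> {"fn": "drive_tool", "kwargs": {"series": [[-0.4,0,0,0],[-0.8,0,0,0],[-1,0,0,0],[-1,0,0,0],[-1,0,0,0]]}}

```text
time_s: 1.2
tcp_pos: [0.4716, -0.4747, 0.3005]
ee_rot: [[-0.915, -0.404, -0.001], [-0.404, 0.915, 0.0], [0.001, 0.001, -1.0]]
wrist_force: [0.3, -0.0, -0.1]
gripper_width: 1.004
```

Run:
```python
from h import *
s=telemetry.sense();c=capture('wrist');cv2.imwrite('pics/w1.png',c['color'])
go(.5,-.46,.3,s=s)
t=capture('top');cv2.imwrite('pics/top1.png',t['color'])
```

```text
shift [-0.266  0.017  0.004] turn 0 alt 0.0 j6 -34.8 j1 -31.4 yaw -156.17 tcp [ 0.4716 -0.4747  0.3005]
```

View pics/w1.png

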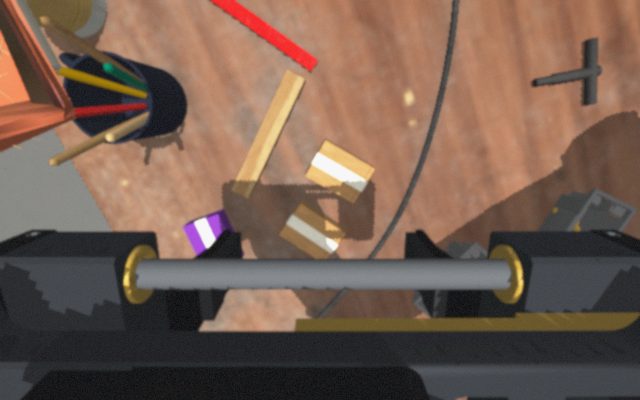

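Wrist view: large cartons at (340,170) and (313,229), the purple one at (208,232), the blank at (270,130), and bins at the right at (590,210). I'll measure the cartons from silhouettes cast at mid-height, where the near-edge and far-edge biases cancel.

```bash
cat >> h.py <<'E'
def carton_mask(im):
    h=cv2.cvtColor(im,cv2.COLOR_BGR2HSV); H,S,V=cv2.split(h)
    tan=(H>=11)&(H<=24)&(S>70)&(V>40)
    wh=(S<45)&(V>75)
    return tan.astype(np.uint8)*255, wh.astype(np.uint8)*255
def blobs(c,m,zmid,s=None,amin=150):
    out=[]
    for k in cv2.findContours(m,cv2.RETR_EXTERNAL,cv2.CHAIN_APPROX_NONE)[0]:
        if cv2.contourArea(k)<amin: continue
        P=cast(c,cv2.convexHull(k).reshape(-1,2),zmid,s)[:,:2]
        (x,y),(w,h),a=cv2.minAreaRect((P*1000).astype(np.float32))
        if w<h: w,h,a=h,w,a+90
        out.append((x/1000,y/1000,w,h,(a+90)%180-90,k.reshape(-1,2).mean(0).round()))
    return out
E
python3 - <<'E'
from h import *
im=cv2.imread('pics/w1.png');h=cv2.cvtColor(im,cv2.COLOR_BGR2HSV)
for p in [(352,155),(340,170),(328,190),(325,215),(310,228),(300,240),(400,150),(240,210),(280,180),(265,130)]:
    print(p,h[p[1],p[0]])
t,w=carton_mask(im)
m=cv2.morphologyEx(t|w,cv2.MORPH_OPEN,np.ones((3,3)))
s=telemetry.sense();c=capture('wrist')
for b in blobs(c,m,.012,s):print(np.round(b[0:2],4),np.round(b[2:5],1),b[5])
E
```

```text
(352, 155) [ 16 130 204]
(340, 170) [  0   0 247]
(328, 190) [ 13  99 137]
(325, 215) [ 13 112 134]
(310, 228) [ 27  24 192]
(300, 240) [ 16 122 144]
(400, 150) [ 12 105 178]
(240, 210) [13 68 98]
(280, 180) [ 12  84 154]
(265, 130) [ 17 121 221]
[ 0.6455 -0.1238] [248.8  57.5 -66.5] [511. 382.]
[ 0.7438 -0.7159] [117.5  71.7 -66. ] [ 71. 283.]
[ 0.4889 -0.2601] [ 28.1  25.5 -16.2] [474. 252.]
[ 0.5901 -0.5201] [33.8 21.9 23.8] [252. 246.]
[ 0.5978 -0.5804] [40.8 16.  42.6] [205. 231.]
[ 0.3838 -0.1394] [65.9 59.1 89.3] [603. 211.]
[ 0.4859 -0.631 ] [34.1 25.9 78.6] [195. 132.]
[ 0.5855 -0.4165] [833.2 251.  -84.1] [315. 258.]
[ 0.3388 -0.298 ] [74.9 30.7 39.7] [513. 130.]
[ 0.264  -0.2175] [25.  17.9 25.8] [608.  99.]
[ 0.3524 -0.4235] [21.4 15.7 27.3] [409.  96.]
[ 0.268  -0.2608] [ 66.9  54.2 -36.8] [579.  76.]
[ 0.2582 -0.3162] [29.5 27.6 88.9] [539.  55.]
[ 0.4074 -0.6511] [36.1 27.1 67.9] [198.  56.]
[ 0.2691 -0.3709] [26.8 16.  24. ] [488.  44.]
[ 0.2401 -0.3388] [16.5 16.4 15.7] [529.  30.]
[ 0.4594 -0.5381] [237.  173.2  80.7] [269. 117.]
[ 0.4921 -0.8324] [100.1  24.6  43.9] [19. 59.]
[ 0.222 -0.347] [ 34.6  17.3 -75.9] [531.   9.]
[ 0.2483 -0.4006] [33.5 20.8 88.7] [474.  13.]
[ 0.3339 -0.5604] [80.5 34.1 79.9] [302.  27.]
[ 0.3356 -0.6077] [ 21.6  14.1 -66.3] [260.   7.]
[ 0.3759 -0.683 ] [42.5 22.3 64.4] [179.  15.]
[ 0.445  -0.7533] [155.9  98.1 -66.6] [105.  45.]
```

```bash
cat >> h.py <<'E'
def tapes(c,s=None,z=.024):
    h=cv2.cvtColor(c['color'],cv2.COLOR_BGR2HSV)
    m=((h[...,1]<50)&(h[...,2]>135)).astype(np.uint8)*255
    r=[b for b in blobs(c,m,z,s,80) if 30<b[2]<80 and 10<b[3]<35]
    for b in r: print('tape',np.round(b[:2],4),np.round(b[2:5],1),b[5])
    return r
E
python3 - <<'E'
from h import *
s=telemetry.sense();c=capture('wrist');tapes(c,s)
t=capture('top');t['color'][:,:]=t['color'];tapes(t)
x0,y0=240,120
cv2.imwrite('pics/w1c.png',cv2.resize(c['color'][120:260,220:400],None,fx=4,fy=4,interpolation=cv2.INTER_CUBIC))
E
```

```text
tape [ 0.5913 -0.5779] [38.9 16.2 42.1] [205. 231.]
tape [ 0.5411 -0.4594] [68.2 14.6 79. ] [312. 234.]
tape [ 0.4596 -0.4608] [68.5 15.7 83.8] [339. 172.]
tape [ 0.4954 -0.8662] [58.4 30.4 44.6] [567. 232.]
tape [ 0.5412 -0.4573] [67.  13.5 80.1] [406. 212.]
tape [ 0.6607 -0.1814] [ 55.8  16.6 -80.8] [298. 164.]
tape [ 0.8623 -0.6291] [43.8 20.2 42.7] [469.  93.]
```

View pics/w1c.png

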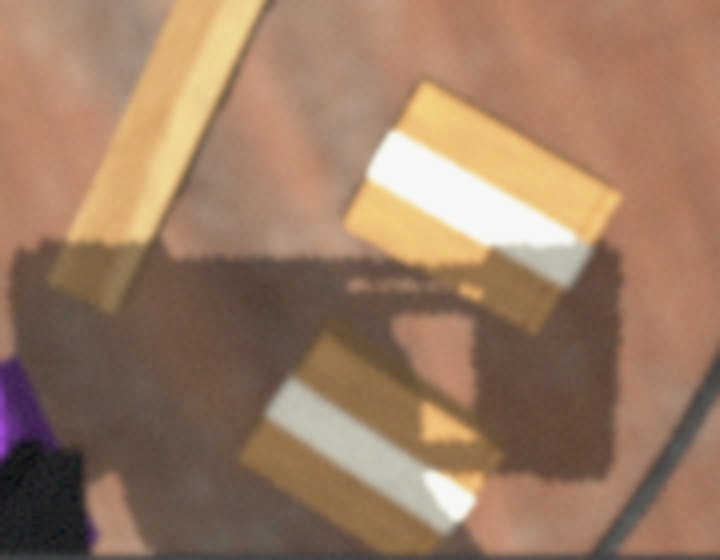

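The tape runs the carton's 66 mm length (68 mm measured), and both views agree to 2 mm. I'll pick carton c4 first.

```bash
python3 -c "
from h import *
go(.4596,-.4608,.074,-96.2); print(r.nose_length)"
```

```text
shift [0.044 0.148 1.891] turn -0.5236 alt 1.0472 j6 -34.8 j1 -31.4 yaw -156.2 tcp [ 0.4716 -0.4749  0.3009]
0.0697
```

>>> {"fn": "drive_tool", "kwargs": {"series": [[0.044,0.148,0.3,-0.09],[0.044,0.148,0.5,-0.18],[0.044,0.148,0.8,-0.27],[0.044,0.148,0.95,-0.36],[0.044,0.148,0.95,-0.45],[0.044,0.148,0.95,-0.5236],[0.044,0.148,0.95,-0.5236],[0.044,0.148,0.95,-0.5236]], "fingers": 68}}

```text
time_s: 2.45
tcp_pos: [0.4603, -0.4604, 0.1868]
ee_rot: [[-0.109, -0.994, 0.0], [-0.994, 0.109, -0.0], [0.0, -0.0, -1.0]]
wrist_force: [-0.4, -0.1, 0.9]
gripper_width: 0.78
```

Run:
```python
from h import *
go(.4596,-.4608,.074,-96.2)
s=telemetry.sense();c=capture('wrist');cv2.imwrite('pics/w2.png',c['color']);tapes(c,s)
```

```text
shift [0.004 0.005 0.94 ] turn -0.0005 alt 1.5703 j6 24.5 j1 -30.8 yaw -96.26 tcp [ 0.4603 -0.4604  0.1868]
tape [ 0.5411 -0.4601] [67.9 14.3 78.9] [225. 211.]
tape [ 0.4599 -0.4604] [68.3 14.5 84.2] [324. 202.]
tape [ 0.603  -0.5663] [69.  15.9 43.1] [119.  86.]
```

>>> {"fn": "drive_tool", "kwargs": {"series": [[0,0,0.4,0],[0,0,0.7,0],[0,0,0.94,0],[0,0,0.94,0],[0,0,0.94,0]]}}

```text
time_s: 3.12
tcp_pos: [0.4606, -0.4603, 0.0741]
ee_rot: [[-0.107, -0.994, 0.0], [-0.994, 0.107, -0.0], [0.0, -0.0, -1.0]]
wrist_force: [-0.2, 0.5, 0.1]
gripper_width: 0.784
```

>>> {"fn": "drive_tool", "kwargs": {"series": [[0,0,0,0],[0,0,0,0],[0,0,0,0],[0,0,0,0],[0,0,0,0],[0,0,0,0]], "fingers": 30}}

```text
time_s: 3.88
tcp_pos: [0.4603, -0.4602, 0.0742]
ee_rot: [[-0.107, -0.994, -0.0], [-0.994, 0.107, 0.0], [-0.0, 0.0, -1.0]]
wrist_force: [-1.1, 0.4, 4.0]
gripper_width: 0.55
```

>>> {"fn": "drive_tool", "kwargs": {"series": [[0,0,-0.2,0],[0,0,-0.6,0],[0,0,-1,0],[0,0,-1,0]]}}

```text
time_s: 4.38
tcp_pos: [0.4625, -0.4616, 0.1985]
ee_rot: [[-0.106, -0.994, 0.008], [-0.994, 0.106, -0.006], [0.005, -0.009, -1.0]]
wrist_force: [0.3, -0.2, -1.5]
gripper_width: 0.545
```

```bash
python3 -c "
from h import *
go(.53,-.03,.25,-44);print(telemetry.sense()['gripper_width']*87)"
```

```text
shift [-3.636 -0.178 -0.43 ] turn -0.4545 alt 1.1163 j6 24.7 j1 -30.8 yaw -96.08 tcp [ 0.4625 -0.4616  0.1985]
47.38106481922516
```

>>> {"fn": "drive_tool", "kwargs": {"series": [[-0.4,-0.05,-0.2,0],[-0.8,-0.1,-0.43,0],[-1,-0.178,-0.43,0]]}}

```text
time_s: 4.75
tcp_pos: [0.4954, -0.3414, 0.2466]
ee_rot: [[-0.105, -0.994, 0.003], [-0.994, 0.105, -0.001], [0.0, -0.003, -1.0]]
wrist_force: [-0.0, 0.1, -0.9]
gripper_width: 0.549
```

>>> {"fn": "drive_tool", "kwargs": {"series": [[-0.45,0,0,0],[-0.9,0,0,0],[-1,0,0,0]]}}

```text
time_s: 5.12
tcp_pos: [0.507, -0.221, 0.244]
ee_rot: [[-0.103, -0.995, -0.002], [-0.995, 0.103, 0.001], [-0.001, 0.002, -1.0]]
wrist_force: [0.3, -0.1, -1.9]
gripper_width: 0.548
```

>>> {"fn": "drive_tool", "kwargs": {"series": [[-0.45,0,0,0],[-0.9,0,0,0],[-1,0,0,0]]}}

```text
time_s: 5.5
tcp_pos: [0.5201, -0.1025, 0.2444]
ee_rot: [[-0.104, -0.995, -0.001], [-0.995, 0.104, 0.0], [-0.0, 0.001, -1.0]]
wrist_force: [-0.1, -0.1, -2.4]
gripper_width: 0.548
```

>>> {"fn": "drive_tool", "kwargs": {"series": [[-0.2,0,0,-0.09],[-0.4,0,0,-0.18],[-0.6,0,0,-0.27],[-0.636,0,0,-0.36],[-0.636,0,0,-0.4545],[-0.636,0,0,-0.4545],[-0.636,0,0,-0.4545]]}}

```text
time_s: 6.38
tcp_pos: [0.5281, -0.0293, 0.245]
ee_rot: [[0.716, -0.698, -0.001], [-0.698, -0.716, -0.0], [-0.001, 0.001, -1.0]]
wrist_force: [-0.8, -0.3, -1.2]
gripper_width: 0.552
```

Run:
```python
from h import *
go(.53,-.03,.25,-44)
s=telemetry.sense();c=capture('wrist');cv2.imwrite('pics/w3.png',c['color']);tapes(c,s)
t=capture('top');cv2.imwrite('pics/top3.png',t['color'])
```

```text
shift [ 0.015 -0.006 -0.042] turn -0.0022 alt 1.5686 j6 31.3 j1 14.4 yaw -44.25 tcp [ 0.5281 -0.0293  0.245 ]
tape [0.4352 0.0608] [ 36.9  31.9 -44.3] [323. 304.]
tape [ 0.4984 -0.0012] [ 68.   30.2 -44.7] [323. 227.]
```

View pics/w3.png

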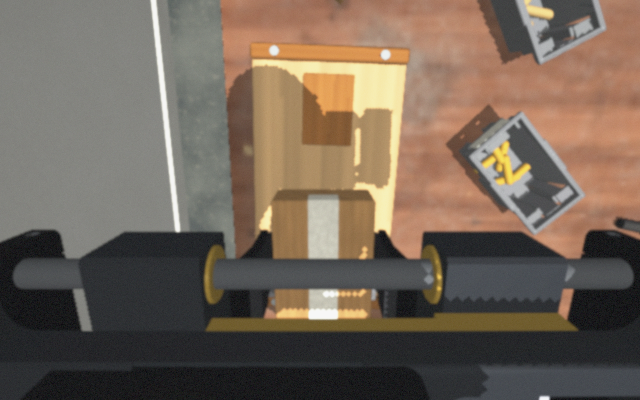

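The pad is in clear view at about (303,73)–(353,145). The held carton is at (323,227), and bins are at (520,170) and (560,20).

Run:
```python
from h import *
s=telemetry.sense();c=capture('wrist')
P=cast(c,[(303,73),(353,76),(352,146),(303,144)],.016,s)[:,:2]
print(P.round(4),P.mean(0).round(4),'w',np.linalg.norm(P[1]-P[0]),np.linalg.norm(P[2]-P[3]),'h',np.linalg.norm(P[0]-P[3]),np.linalg.norm(P[1]-P[2]))
h=cv2.cvtColor(c['color'],cv2.COLOR_BGR2HSV)
for p in [(330,90),(320,110),(340,135),(380,90),(290,120),(380,150)]:print(p,h[p[1],p[0]])
m=np.zeros(h.shape[:2],np.uint8);roi=h[66:156,270:400];m[66:156,270:400]=((roi[...,0]<15)&(roi[...,1]>130))*255
m=cv2.morphologyEx(m,cv2.MORPH_OPEN,np.ones((5,5)))
for b in blobs(c,m,.016,s):print(np.round(b[:2],4),np.round(b[2:5],1),b[5])
B=cast(c,[(274,50),(386,55)],.018,s);print('screws',B.round(4),np.degrees(np.arctan2(*(B[1]-B[0])[1::-1])))
go(.53,-.03,.25,s=s)
```

```text
[[ 0.6177 -0.0911]
 [ 0.5835 -0.1226]
 [ 0.5369 -0.0781]
 [ 0.5717 -0.0451]] [ 0.5774 -0.0842] w 0.04645250411133676 0.04793961679140708 h 0.06512319694529634 0.06444620911344692
(330, 90) [ 16 153 233]
(320, 110) [ 14 151 150]
(340, 135) [ 14 150 134]
(380, 90) [ 25  78 246]
(290, 120) [ 17 106 166]
(380, 150) [ 17 104 172]
screws [[ 0.6496 -0.0861  0.018 ]
 [ 0.5758 -0.1561  0.018 ]] -136.51253889211503
shift [ 0.016 -0.005 -0.04 ] turn 0 alt 0.0 j6 31.4 j1 14.4 yaw -44.17 tcp [ 0.5282 -0.029   0.2452]
```

Run:
```python
from h import *
s=telemetry.sense();c=capture('wrist')
h=cv2.GaussianBlur(cv2.cvtColor(c['color'],cv2.COLOR_BGR2HSV),(3,3),0)
m=np.zeros(h.shape[:2],np.uint8);m[66:156,270:400]=(h[66:156,270:400,1]>128)*255
m=cv2.morphologyEx(m,cv2.MORPH_OPEN,np.ones((5,5)))
for b in blobs(c,m,.016,s):print(np.round(b[:2],4),np.round(b[2:5],1),b[5])
t=capture('top')
B=cast(t,[(222/2.3+160,192/2.3+80),(60/2.3+160,345/2.3+80)],.02);d=B[1]-B[0];print('board edge yaw',np.degrees(np.arctan2(d[1],d[0])))
go(.5774,-.0842,.092,-46,s)
```

```text
[ 0.578  -0.0845] [ 64.6  46.7 -45.8] [328. 109.]
board edge yaw 135.60468270163958
shift [0.615 0.045 1.277] turn 0.0162 alt -1.5546 j6 31.4 j1 14.4 yaw -44.15 tcp [ 0.5282 -0.029   0.2453]
```

>>> {"fn": "drive_tool", "kwargs": {"series": [[0.3,0.045,0.2,0.0144],[0.62,0.045,0.4,0.0144],[0.62,0.045,0.7,0.0144],[0.62,0.045,0.9,0.0144],[0.62,0.045,0.9,0.0144],[0.62,0.045,0.9,0.0144]]}}

```text
time_s: 7.38
tcp_pos: [0.5788, -0.0842, 0.1386]
ee_rot: [[0.699, -0.715, 0.002], [-0.715, -0.699, -0.0], [0.002, -0.001, -1.0]]
wrist_force: [0.0, -0.5, -0.4]
gripper_width: 0.548
```

Run:
```python
from h import *
go(.578,-.0845,.091,-45.8)
```

```text
shift [-0.003  0.007  0.397] turn 0.0012 alt -1.5696 j6 36.7 j1 7.6 yaw -45.67 tcp [ 0.5788 -0.0842  0.1386]
```

>>> {"fn": "drive_tool", "kwargs": {"series": [[0,0,0.2,0],[0,0,0.35,0],[0,0,0.395,0],[0,0,0.4,0],[0,0,0.4,0]]}}

```text
time_s: 8.0
tcp_pos: [0.5787, -0.0841, 0.0906]
ee_rot: [[0.699, -0.715, 0.002], [-0.715, -0.699, 0.0], [0.001, -0.002, -1.0]]
wrist_force: [-0.2, -1.0, -0.3]
gripper_width: 0.544
```

>>> {"fn": "drive_tool", "kwargs": {"series": [[0,0,0,0],[0,0,0,0],[0,0,0,0],[0,0,0,0],[0,0,0,0]], "fingers": 75}}

```text
time_s: 8.62
tcp_pos: [0.578, -0.0843, 0.0894]
ee_rot: [[0.699, -0.716, -0.0], [-0.716, -0.699, -0.0], [-0.0, 0.0, -1.0]]
wrist_force: [-0.4, -0.2, -0.0]
gripper_width: 0.854
```

>>> {"fn": "drive_tool", "kwargs": {"series": [[0,0,-0.2,0],[0,0,-0.6,0],[0,0,-1,0],[0,0,-1,0],[0,0,-1,0]]}}

```text
time_s: 9.25
tcp_pos: [0.5773, -0.0842, 0.209]
ee_rot: [[0.698, -0.716, -0.001], [-0.716, -0.698, 0.001], [-0.001, 0.0, -1.0]]
wrist_force: [-0.1, 0.5, -0.4]
gripper_width: 0.86
```

Run:
```python
from h import *
s=telemetry.sense();c=capture('wrist');tapes(c,s,.040);print('want .578 -.0845 -45.8')
go(.5411,-.4597,.23,-101)
```

```text
tape [ 0.445  -0.1963] [53.4 25.6 44.2] [524. 219.]
tape [ 0.5787 -0.0847] [ 68.6  14.6 -45.7] [321. 199.]
tape [ 0.6591 -0.179 ] [ 53.2  14.3 -80.8] [333.  36.]
want .578 -.0845 -45.8
shift [ 2.03   2.399 -0.182] turn 0.4825 alt -1.0883 j6 36.7 j1 7.6 yaw -45.71 tcp [ 0.5771 -0.0842  0.2082]
```

>>> {"fn": "drive_tool", "kwargs": {"series": [[0.35,0.35,-0.2,0],[0.7,0.7,-0.2,0],[1,1,-0.2,0]]}}

```text
time_s: 9.68
tcp_pos: [0.5753, -0.2556, 0.2318]
ee_rot: [[0.698, -0.716, -0.003], [-0.716, -0.698, 0.001], [-0.002, 0.002, -1.0]]
wrist_force: [0.9, 0.4, 0.3]
gripper_width: 0.863
```

>>> {"fn": "drive_tool", "kwargs": {"series": [[0.35,0.35,0,0],[0.7,0.7,0,0],[1,1,0,0]]}}

```text
time_s: 10.05
tcp_pos: [0.573, -0.4256, 0.2308]
ee_rot: [[0.698, -0.716, -0.004], [-0.716, -0.698, 0.002], [-0.004, 0.001, -1.0]]
wrist_force: [1.1, -0.3, -0.3]
gripper_width: 0.86
```

>>> {"fn": "drive_tool", "kwargs": {"series": [[0.03,0.3,0,0.09],[0.03,0.4,0,0.18],[0.03,0.4,0,0.27],[0.03,0.4,0,0.36],[0.03,0.4,0,0.45],[0.03,0.4,0,0.4825],[0.03,0.4,0,0.4825],[0.03,0.4,0,0.4825]]}}

```text
time_s: 11.05
tcp_pos: [0.5419, -0.4596, 0.2322]
ee_rot: [[-0.189, -0.982, -0.002], [-0.982, 0.189, 0.001], [-0.001, 0.002, -1.0]]
wrist_force: [-0.3, 0.4, 0.9]
gripper_width: 0.859
```

Run:
```python
from h import *
s=telemetry.sense();c=capture('wrist');b=[q for q in tapes(c,s) if abs(q[1]+.46)<.03][0]
go(b[0],b[1],.074,b[4]+180,s)
```

```text
tape [ 0.5414 -0.4604] [68.  14.1 78.8] [323. 189.]
tape [ 0.6033 -0.566 ] [68.1 15.2 44. ] [232.  87.]
shift [0.007 0.002 1.318] turn 0.0026 alt -1.5682 j6 16.4 j1 -27.3 yaw -100.92 tcp [ 0.5419 -0.4596  0.2322]
```

>>> {"fn": "drive_tool", "kwargs": {"series": [[0.006,0,0.4,0],[0.006,0,0.8,0],[0.006,0,1,0],[0.006,0,1,0]]}}

```text
time_s: 11.6
tcp_pos: [0.5407, -0.4598, 0.1106]
ee_rot: [[-0.19, -0.982, -0.005], [-0.982, 0.19, 0.003], [-0.002, 0.005, -1.0]]
wrist_force: [0.8, 0.6, 0.5]
gripper_width: 0.861
```

>>> {"fn": "drive_tool", "kwargs": {"series": [[0,0,0.2,0],[0,0,0.318,0],[0,0,0.318,0],[0,0,0.318,0]]}}

```text
time_s: 12.1
tcp_pos: [0.5425, -0.4609, 0.0765]
ee_rot: [[-0.19, -0.982, 0.002], [-0.982, 0.19, -0.001], [0.001, -0.002, -1.0]]
wrist_force: [-0.3, 0.0, -0.1]
gripper_width: 0.861
```

>>> {"fn": "drive_tool", "kwargs": {"series": [[0,0,0,0],[0,0,0,0],[0,0,0,0],[0,0,0,0],[0,0,0,0],[0,0,0,0]], "fingers": 30}}

```text
time_s: 12.85
tcp_pos: [0.5418, -0.4604, 0.0755]
ee_rot: [[-0.19, -0.982, -0.0], [-0.982, 0.19, 0.0], [-0.0, 0.0, -1.0]]
wrist_force: [-0.3, 0.3, 2.3]
gripper_width: 0.545
```

>>> {"fn": "drive_tool", "kwargs": {"series": [[0,0,-0.2,0],[0,0,-0.6,0],[0,0,-1,0],[0,0,-1,0]]}}

```text
time_s: 13.35
tcp_pos: [0.5439, -0.4617, 0.2007]
ee_rot: [[-0.19, -0.982, 0.009], [-0.982, 0.19, -0.006], [0.004, -0.01, -1.0]]
wrist_force: [0.1, -1.0, -1.8]
gripper_width: 0.549
```

```bash
python3 -c "
from h import *
go(.578,-.0845,.2,-45.8);print(telemetry.sense()['gripper_width']*87)"
```

```text
shift [-3.14   0.318  0.005] turn -0.4812 alt 1.0896 j6 16.4 j1 -27.4 yaw -100.94 tcp [ 0.5439 -0.4617  0.2007]
47.79917851561921
```

>>> {"fn": "drive_tool", "kwargs": {"series": [[-0.4,0.1,0,0],[-0.8,0.2,0,0],[-1,0.318,0,0]]}}

```text
time_s: 13.72
tcp_pos: [0.5267, -0.3329, 0.1935]
ee_rot: [[-0.189, -0.982, -0.002], [-0.982, 0.189, 0.002], [-0.001, 0.003, -1.0]]
wrist_force: [0.1, 0.9, -1.8]
gripper_width: 0.55
```

>>> {"fn": "drive_tool", "kwargs": {"series": [[-0.45,0,0,0],[-0.9,0,0,0],[-1,0,0,0]]}}

```text
time_s: 14.1
tcp_pos: [0.55, -0.2147, 0.194]
ee_rot: [[-0.187, -0.982, -0.002], [-0.982, 0.187, 0.001], [-0.001, 0.002, -1.0]]
wrist_force: [0.3, -0.8, -1.4]
gripper_width: 0.548
```

>>> {"fn": "drive_tool", "kwargs": {"series": [[-0.4,0,0,-0.09],[-0.8,0,0,-0.18],[-1,0,0,-0.27],[-1,0,0,-0.36],[-1,0,0,-0.45],[-1,0,0,-0.4812],[-1,0,0,-0.4812],[-1,0,0,-0.4812]]}}

```text
time_s: 15.1
tcp_pos: [0.5728, -0.1002, 0.1947]
ee_rot: [[0.696, -0.719, -0.001], [-0.719, -0.696, 0.0], [-0.001, 0.001, -1.0]]
wrist_force: [0.9, 0.0, -0.9]
gripper_width: 0.549
```

```bash
python3 -c "
from h import *
go(.578,-.0845,.1165,-45.8)"
```

```text
shift [-0.064 -0.122  0.652] turn -0.0011 alt 1.5696 j6 38.0 j1 6.0 yaw -45.93 tcp [ 0.5728 -0.1002  0.1947]
```

>>> {"fn": "drive_tool", "kwargs": {"series": [[-0.064,-0.122,0,0],[-0.064,-0.122,0.3,0],[-0.064,-0.122,0.55,0],[-0.064,-0.122,0.64,0],[-0.064,-0.122,0.652,0],[-0.064,-0.122,0.652,0]]}}

```text
time_s: 15.85
tcp_pos: [0.5791, -0.0839, 0.1182]
ee_rot: [[0.697, -0.717, 0.002], [-0.717, -0.697, -0.0], [0.002, -0.002, -1.0]]
wrist_force: [0.3, 0.1, -1.8]
gripper_width: 0.548
```

>>> {"fn": "drive_tool", "kwargs": {"series": [[0,0,0,0],[0,0,0,0],[0,0,0,0],[0,0,0,0],[0,0,0,0]], "fingers": 75}}

```text
time_s: 16.48
tcp_pos: [0.5782, -0.0841, 0.1171]
ee_rot: [[0.697, -0.717, 0.0], [-0.717, -0.697, -0.0], [0.0, -0.0, -1.0]]
wrist_force: [-0.0, 0.3, -0.2]
gripper_width: 0.854
```

>>> {"fn": "drive_tool", "kwargs": {"series": [[0,0,-0.2,0],[0,0,-0.6,0],[0,0,-1,0],[0,0,-1,0],[0,0,-1,0]]}}

```text
time_s: 17.1
tcp_pos: [0.5776, -0.084, 0.2367]
ee_rot: [[0.696, -0.718, -0.001], [-0.718, -0.696, 0.0], [-0.001, 0.0, -1.0]]
wrist_force: [-0.5, 0.9, -1.0]
gripper_width: 0.863
```

Run:
```python
from h import *
s=telemetry.sense();c=capture('wrist');cv2.imwrite('pics/w5.png',c['color']);tapes(c,s,.064)
tapes(c,s,.024)
go(.64,-.285,.23,-100,s)
```

```text
tape [ 0.5798 -0.0853] [ 71.9  14.8 -45.9] [322. 195.]
tape [ 0.6566 -0.1757] [ 49.   13.2 -80.5] [332.  44.]
tape [ 0.4138 -0.1109] [62.3 11.5 44. ] [454. 278.]
tape [ 0.661  -0.1819] [ 56.4  15.1 -80.5] [332.  44.]
shift [1.564 0.794 0.056] turn 0.4725 alt -1.0983 j6 36.6 j1 7.6 yaw -45.86 tcp [ 0.5776 -0.084   0.2367]
```

>>> {"fn": "drive_tool", "kwargs": {"series": [[0.4,0.3,0,0],[0.8,0.6,0,0],[1,0.78,0,0]]}}

```text
time_s: 17.52
tcp_pos: [0.5941, -0.2377, 0.2347]
ee_rot: [[0.695, -0.719, -0.004], [-0.719, -0.695, 0.0], [-0.003, 0.002, -1.0]]
wrist_force: [0.4, -0.2, 0.5]
gripper_width: 0.859
```

>>> {"fn": "drive_tool", "kwargs": {"series": [[0.3,0,0,0.09],[0.62,0,0,0.18],[0.62,0,0,0.27],[0.62,0,0,0.289],[0.62,0,0,0.289],[0.62,0,0,0.289]]}}

```text
time_s: 18.27
tcp_pos: [0.6462, -0.2886, 0.236]
ee_rot: [[0.192, -0.981, -0.002], [-0.981, -0.192, 0.0], [-0.001, 0.002, -1.0]]
wrist_force: [0.6, -0.1, -0.2]
gripper_width: 0.858
```

Run:
```python
from h import *
s=telemetry.sense();c=capture('wrist');cv2.imwrite('pics/w6.png',c['color']);b=[q for q in tapes(c,s) if abs(q[1]+.289)<.03 and abs(q[0]-.646)<.03][0]
go(b[0],b[1],.074,b[4],s)
```

```text
tape [ 0.5227 -0.2681] [56.2 27.9 17.3] [443. 231.]
tape [ 0.6485 -0.2888] [ 68.4  15.5 -75.8] [320. 189.]
shift [ 0.006 -0.019  1.35 ] turn -0.0271 alt 1.5437 j6 22.1 j1 -11.0 yaw -78.91 tcp [ 0.6462 -0.2886  0.236 ]
```

>>> {"fn": "drive_tool", "kwargs": {"series": [[0.006,-0.019,0.4,-0.027],[0.006,-0.019,0.8,-0.027],[0.006,-0.019,1,-0.027],[0.006,-0.019,1,-0.027]]}}

```text
time_s: 18.82
tcp_pos: [0.6475, -0.2886, 0.1144]
ee_rot: [[0.244, -0.97, -0.005], [-0.97, -0.244, 0.001], [-0.003, 0.005, -1.0]]
wrist_force: [-0.8, 0.8, 0.2]
gripper_width: 0.864
```

>>> {"fn": "drive_tool", "kwargs": {"series": [[0,0,0.2,0],[0,0,0.35,0],[0,0,0.35,0],[0,0,0.35,0]]}}

```text
time_s: 19.32
tcp_pos: [0.6495, -0.2892, 0.0762]
ee_rot: [[0.245, -0.97, 0.002], [-0.97, -0.245, -0.001], [0.001, -0.001, -1.0]]
wrist_force: [0.2, -0.7, -0.2]
gripper_width: 0.861
```

>>> {"fn": "drive_tool", "kwargs": {"series": [[0,0,0,0],[0,0,0,0],[0,0,0,0],[0,0,0,0],[0,0,0,0],[0,0,0,0]], "fingers": 30}}

```text
time_s: 20.08
tcp_pos: [0.6488, -0.289, 0.0753]
ee_rot: [[0.244, -0.97, -0.0], [-0.97, -0.244, -0.0], [0.0, 0.0, -1.0]]
wrist_force: [-1.4, 0.4, 2.0]
gripper_width: 0.547
```

>>> {"fn": "drive_tool", "kwargs": {"series": [[0,0,-0.2,0],[0,0,-0.6,0],[0,0,-1,0],[0,0,-1,0],[0,0,-1,0]]}}

```text
time_s: 20.7
tcp_pos: [0.6481, -0.2886, 0.1938]
ee_rot: [[0.244, -0.97, -0.002], [-0.97, -0.244, 0.001], [-0.002, 0.001, -1.0]]
wrist_force: [-0.0, -0.2, -2.6]
gripper_width: 0.554
```

```bash
python3 -c "
from h import *
go(.578,-.0845,.2,-45.8);print(telemetry.sense()['gripper_width']*87)"
```

```text
shift [-1.792  0.152 -0.052] turn -0.2626 alt 1.3082 j6 25.1 j1 -11.0 yaw -75.89 tcp [ 0.6481 -0.2886  0.1938]
48.17418720857707
```

>>> {"fn": "drive_tool", "kwargs": {"series": [[-0.4,0.1,-0.05,0],[-0.8,0.15,-0.05,0],[-1,0.152,-0.05,0]]}}

```text
time_s: 21.08
tcp_pos: [0.5999, -0.1752, 0.199]
ee_rot: [[0.245, -0.969, -0.005], [-0.969, -0.245, 0.001], [-0.002, 0.004, -1.0]]
wrist_force: [0.1, -0.2, -1.9]
gripper_width: 0.55
```

>>> {"fn": "drive_tool", "kwargs": {"series": [[-0.4,0,0,-0.09],[-0.79,0,0,-0.18],[-0.79,0,0,-0.2626],[-0.79,0,0,-0.2626],[-0.79,0,0,-0.2626],[-0.79,0,0,-0.2626]]}}

```text
time_s: 21.82
tcp_pos: [0.5787, -0.0858, 0.2006]
ee_rot: [[0.696, -0.718, -0.001], [-0.718, -0.696, -0.0], [-0.001, 0.001, -1.0]]
wrist_force: [-0.6, -0.0, -1.2]
gripper_width: 0.543
```

```bash
python3 -c "
from h import *
go(.578,-.0845,.1403,-45.8)"
```

```text
shift [-0.012 -0.004  0.502] turn -0.0009 alt 1.5699 j6 36.7 j1 7.4 yaw -45.91 tcp [ 0.5787 -0.0858  0.2006]
```

>>> {"fn": "drive_tool", "kwargs": {"series": [[-0.012,-0.004,0.2,0],[-0.012,-0.004,0.4,0],[-0.012,-0.004,0.49,0],[-0.012,-0.004,0.505,0],[-0.012,-0.004,0.505,0],[-0.012,-0.004,0.505,0]]}}

```text
time_s: 22.58
tcp_pos: [0.5786, -0.0838, 0.1414]
ee_rot: [[0.698, -0.717, 0.002], [-0.717, -0.698, 0.0], [0.001, -0.001, -1.0]]
wrist_force: [0.2, -0.2, -1.0]
gripper_width: 0.548
```

>>> {"fn": "drive_tool", "kwargs": {"series": [[0,0,0,0],[0,0,0,0],[0,0,0,0],[0,0,0,0],[0,0,0,0]], "fingers": 75}}

```text
time_s: 23.2
tcp_pos: [0.578, -0.0838, 0.1405]
ee_rot: [[0.698, -0.716, 0.0], [-0.716, -0.698, -0.0], [0.0, -0.0, -1.0]]
wrist_force: [-1.1, 0.6, 0.7]
gripper_width: 0.857
```

>>> {"fn": "drive_tool", "kwargs": {"series": [[0,0,-0.2,0],[0,0,-0.6,0],[0,0,-1,0],[0,0,-1,0],[0,0,-1,0]]}}

```text
time_s: 23.82
tcp_pos: [0.5775, -0.0837, 0.2601]
ee_rot: [[0.697, -0.717, -0.001], [-0.717, -0.697, 0.001], [-0.001, 0.0, -1.0]]
wrist_force: [-0.0, 0.4, -0.3]
gripper_width: 0.863
```

Run:
```python
from h import *
s=telemetry.sense();c=capture('wrist');cv2.imwrite('pics/w7.png',c['color']);tapes(c,s,.088)
go(.413,-.173,.29,-95,s)
```

```text
tape [ 0.4873 -0.0245] [45.9 14.  42.2] [352. 309.]
tape [ 0.5801 -0.0859] [ 75.2  15.3 -45.4] [322. 195.]
tape [ 0.6544 -0.1727] [ 45.5  12.4 -80.8] [332.  49.]
shift [-0.423  1.501 -0.25 ] turn 0.4295 alt -1.1413 j6 36.6 j1 7.6 yaw -45.79 tcp [ 0.5775 -0.0837  0.2601]
```

>>> {"fn": "drive_tool", "kwargs": {"series": [[-0.2,0.4,-0.25,0],[-0.42,0.8,-0.25,0],[-0.42,1,-0.25,0]], "fingers": 85}}

```text
time_s: 24.25
tcp_pos: [0.4539, -0.1318, 0.2894]
ee_rot: [[0.698, -0.716, -0.003], [-0.716, -0.698, 0.0], [-0.002, 0.002, -1.0]]
wrist_force: [0.1, 0.2, -1.5]
gripper_width: 0.97
```

>>> {"fn": "drive_tool", "kwargs": {"series": [[0,0.4,0,0],[0,0.5,0,0],[0,0.5,0,0],[0,0.5,0,0]]}}

```text
time_s: 24.75
tcp_pos: [0.4148, -0.173, 0.2901]
ee_rot: [[0.698, -0.716, -0.0], [-0.716, -0.698, -0.0], [-0.0, 0.0, -1.0]]
wrist_force: [-0.2, 0.3, 0.8]
gripper_width: 0.977
```

Run:
```python
from h import *
s=telemetry.sense();c=capture('wrist');cv2.imwrite('pics/w8.png',c['color']);go(.413,-.173,.29,s=s)
t=capture('top');cv2.imwrite('pics/top8.png',t['color'])
```

```text
shift [-0.011  0.011  0.001] turn 0 alt 0.0 j6 46.1 j1 -1.8 yaw -45.74 tcp [ 0.4148 -0.173   0.2901]
```

View pics/w8.png

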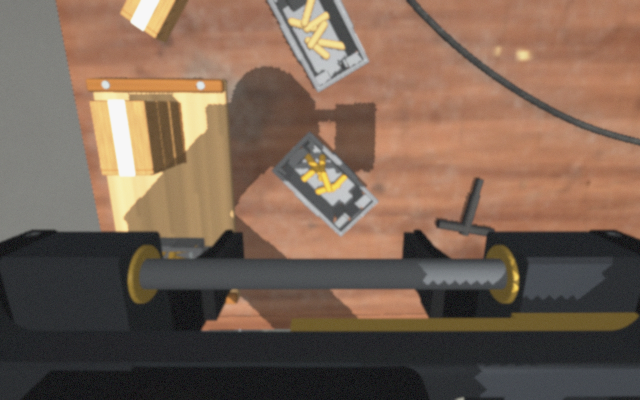

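Bin B is centred near (326,185), bin A near (318,35), with the carton column upright at (135,137). I'll zoom in on both bins to find the label ends.

Run:
```python
from h import *
im=cv2.imread('pics/w8.png')
a=cv2.resize(im[115:245,265:390],None,fx=4,fy=4,interpolation=cv2.INTER_CUBIC)
b=cv2.resize(im[0:100,260:375],None,fx=2.6,fy=2.6,interpolation=cv2.INTER_CUBIC)
o=np.zeros((a.shape[0],a.shape[1]+b.shape[1],3),np.uint8);o[:,:a.shape[1]]=a;o[:b.shape[0],a.shape[1]:]=b
print(o.shape);cv2.imwrite('pics/w8c.png',o)
```

```text
(520, 799, 3)
```

View pics/w8c.png

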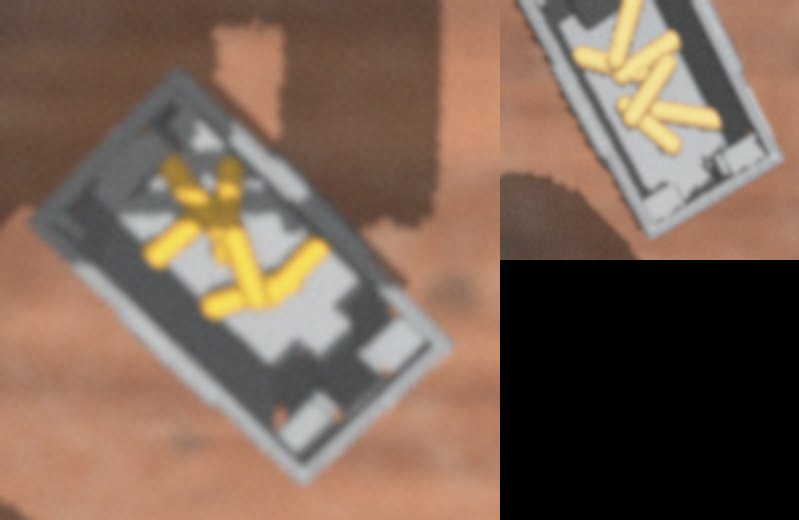

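Bin B has two corner ledges at the lower-right end, so its label end is upper-left. Bin A has its two ledges at the lower end in the image, so its label end is at the top.

```bash
cat >> h.py <<'E'
def binpose(c,s,far,near,z=.05):
    "far = 2 rim corners at label end, near = 2 at the other end"
    P=cast(c,list(far)+list(near),z,s)[:,:2]; d=P[:2].mean(0)-P[2:].mean(0)
    a=np.degrees(np.arctan2(d[1],d[0]))
    print('ctr',P.mean(0).round(4),'len',np.linalg.norm(d).round(4),'w',np.linalg.norm(P[0]-P[1]).round(4),np.linalg.norm(P[2]-P[3]).round(4),'xyaw',a.round(1))
    return *P.mean(0),a
E
python3 - <<'E'
from h import *
s=telemetry.sense();c=capture('wrist')
x,y,a=binpose(c,s,[(309.5,132),(273.3,170.5)],[(341.3,235.8),(377.5,201.3)])
go(x,y,.1,a,s);go(x,y,.1,a+180,s)
E
```

```text
ctr [ 0.4104 -0.174 ] len 0.1011 w 0.0542 0.0541 xyaw -1.0
shift [-0.018  0.033  1.585] turn -0.3906 alt 1.1802 j6 46.1 j1 -1.8 yaw -45.71 tcp [ 0.4147 -0.1728  0.2902]
shift [-0.018  0.033  1.585] turn 1.1802 alt -0.3906 j6 46.1 j1 -1.8 yaw -45.71 tcp [ 0.4147 -0.1728  0.2902]
```

Sizes match the spec (101 × 54 mm). I'll pick bin B.

>>> {"fn": "drive_tool", "kwargs": {"series": [[-0.018,0.033,0,-0.09],[-0.018,0.033,0.2,-0.18],[-0.018,0.033,0.4,-0.27],[-0.018,0.033,0.7,-0.36],[-0.018,0.033,0.9,-0.3906],[-0.018,0.033,0.9,-0.3906],[-0.018,0.033,0.9,-0.3906]]}}

```text
time_s: 25.78
tcp_pos: [0.4106, -0.1744, 0.1833]
ee_rot: [[1.0, -0.018, 0.002], [-0.018, -1.0, -0.001], [0.002, 0.0, -1.0]]
wrist_force: [0.4, -0.2, -0.1]
gripper_width: 0.975
```

```bash
python3 -c "
from h import *
go(.4104,-.174,.094,-1)"
```

```text
shift [-0.001 -0.003  0.744] turn -0.0001 alt 1.5707 j6 91.0 j1 -2.0 yaw -1.01 tcp [ 0.4106 -0.1744  0.1833]
```

>>> {"fn": "drive_tool", "kwargs": {"series": [[0,0,0.3,0],[0,0,0.6,0],[0,0,0.744,0],[0,0,0.744,0],[0,0,0.744,0]]}}

```text
time_s: 26.4
tcp_pos: [0.4108, -0.1745, 0.0945]
ee_rot: [[1.0, -0.017, 0.003], [-0.017, -1.0, -0.0], [0.003, 0.0, -1.0]]
wrist_force: [0.3, 0.1, -0.3]
gripper_width: 0.979
```

>>> {"fn": "drive_tool", "kwargs": {"series": [[0,0,0,0],[0,0,0,0],[0,0,0,0],[0,0,0,0],[0,0,0,0]], "fingers": 45}}

```text
time_s: 27.02
tcp_pos: [0.4098, -0.1744, 0.0935]
ee_rot: [[1.0, -0.017, 0.001], [-0.017, -1.0, -0.0], [0.001, 0.0, -1.0]]
wrist_force: [-0.9, 1.0, 4.0]
gripper_width: 0.684
```

>>> {"fn": "drive_tool", "kwargs": {"series": [[0,0,-0.2,0],[0,0,-0.6,0],[0,0,-1,0],[0,0,-1,0],[0,0,-1,0]]}}

```text
time_s: 27.65
tcp_pos: [0.4084, -0.1743, 0.2121]
ee_rot: [[1.0, -0.018, -0.002], [-0.018, -1.0, 0.001], [-0.002, -0.001, -1.0]]
wrist_force: [0.1, 0.5, -2.1]
gripper_width: 0.687
```

>>> {"fn": "drive_tool", "kwargs": {"series": [[0,0,-0.3,0],[0,0,-0.5,0],[0,0,-0.5,0]]}}

```text
time_s: 28.02
tcp_pos: [0.4097, -0.1744, 0.2728]
ee_rot: [[1.0, -0.018, 0.0], [-0.018, -1.0, 0.0], [0.0, -0.0, -1.0]]
wrist_force: [-0.1, -0.7, -2.8]
gripper_width: 0.685
```

Run:
```python
from h import *
s=telemetry.sense();print(s['gripper_width']*87);t=capture('top');cv2.imwrite('pics/top9.png',t['color'])
cv2.imwrite('pics/top9c.png',cv2.resize(t['color'][150:290,165:300],None,fx=4,fy=4,interpolation=cv2.INTER_CUBIC))
u=np.array([np.cos(np.radians(44.2)),np.sin(np.radians(44.2))]);print(u)
go(.477,.018,.27,-135.8,s)
```

```text
59.61417030391302
[0.71691061 0.6971651 ]
shift [ 0.532 -1.613  0.023] turn 1.1762 alt -0.3946 j6 91.0 j1 -2.0 yaw -1.02 tcp [ 0.4097 -0.1744  0.2728]
```

View pics/top9c.png

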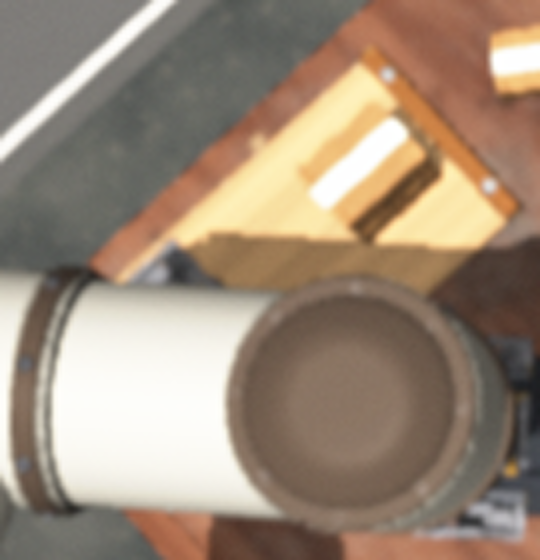

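The arm hides the bolted bin from above. I'll shift so the wrist camera looks onto it past the held bin.

>>> {"fn": "drive_tool", "kwargs": {"series": [[-0.1,-0.4,0,0],[-0.2,-0.8,0,0],[-0.24,-1,0,0]]}}

```text
time_s: 28.45
tcp_pos: [0.3809, -0.0528, 0.2707]
ee_rot: [[1.0, -0.017, -0.005], [-0.017, -1.0, -0.0], [-0.005, 0.001, -1.0]]
wrist_force: [0.4, 0.5, -1.9]
gripper_width: 0.688
```

>>> {"fn": "drive_tool", "kwargs": {"series": [[0,-0.4,0,0],[0,-0.6,0,0],[0,-0.6,0,0],[0,-0.6,0,0]]}}

```text
time_s: 28.95
tcp_pos: [0.3834, 0.0175, 0.2717]
ee_rot: [[1.0, -0.018, -0.003], [-0.018, -1.0, -0.001], [-0.003, 0.001, -1.0]]
wrist_force: [-0.1, -1.0, -1.0]
gripper_width: 0.686
```

Run:
```python
from h import *
s=telemetry.sense();c=capture('wrist');cv2.imwrite('pics/w10.png',c['color'])
q=proj(c,[[.477,.018,.062]],s)[0].astype(int);print(q,s['tcp_pos'])
x0,y0=max(q[0]-100,0),max(q[1]-80,0)
cv2.imwrite('pics/w10c.png',cv2.resize(c['color'][y0:y0+150,x0:x0+200],None,fx=4,fy=4,interpolation=cv2.INTER_CUBIC));print(x0,y0)
```

```text
[318  85] [0.38338598 0.01750517 0.27172641]
218 5
```

View pics/w10c.png

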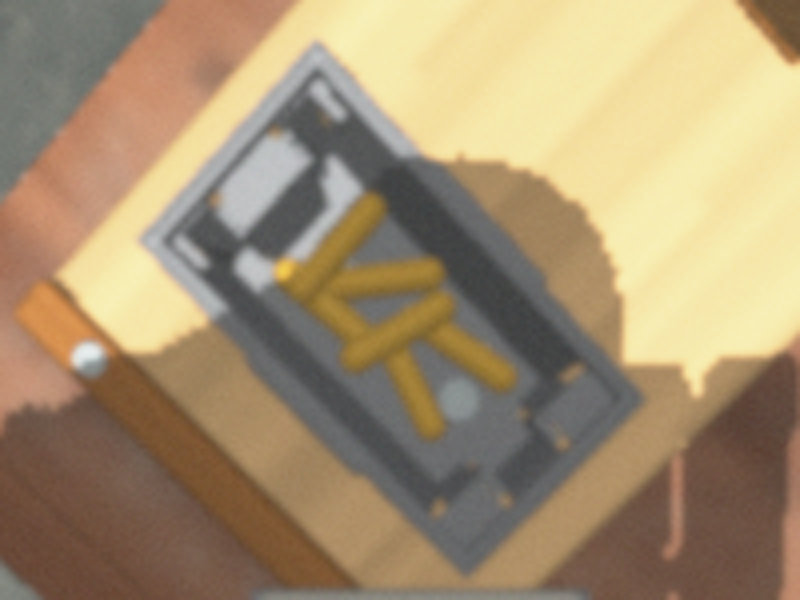

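The bolted bin is fully visible. Its rim corners in the crop are (316,42), (142,240), (468,575) and (640,400), with the middle ledge (label end) at upper left, as expected.

Run:
```python
from h import *
s=telemetry.sense();c=capture('wrist')
f=lambda x,y:(x/4+218,y/4+5)
x,y,a=binpose(c,s,[f(316,42),f(142,240)],[f(468,575),f(640,400)],.062)
d=np.array([x,y])-[.578,-.0845];print('pad->bin',np.hypot(*d),np.degrees(np.arctan2(d[1],d[0])))
go(x,y,.27,a-180,s)
```

```text
ctr [0.4776 0.0194] len 0.1011 w 0.0545 0.0543 xyaw 43.6
pad->bin 0.14453278830404326 134.01578602331801
shift [ 0.783 -0.032  0.017] turn 1.1815 alt -0.3893 j6 61.8 j1 27.2 yaw -1.06 tcp [0.3836 0.0173 0.272 ]
```

>>> {"fn": "drive_tool", "kwargs": {"series": [[0.2,-0.03,0,0.09],[0.4,-0.03,0,0.18],[0.6,-0.03,0,0.27],[0.78,-0.03,0,0.36],[0.78,-0.03,0,0.45],[0.78,-0.03,0,0.54],[0.78,-0.03,0,0.6],[0.78,-0.03,0,0.6]]}}

```text
time_s: 30.05
tcp_pos: [0.4776, 0.0191, 0.2728]
ee_rot: [[0.346, -0.938, -0.001], [-0.938, -0.346, -0.0], [-0.0, 0.001, -1.0]]
wrist_force: [0.3, -0.4, -1.6]
gripper_width: 0.69
```

>>> {"fn": "drive_tool", "kwargs": {"series": [[0,0,0,0.09],[0,0,0,0.18],[0,0,0,0.27],[0,0,0,0.36],[0,0,0,0.45],[0,0,0,0.54],[0,0,0,0.579],[0,0,0,0.579],[0,0,0,0.579]]}}

```text
time_s: 31.18
tcp_pos: [0.4777, 0.0197, 0.2731]
ee_rot: [[-0.72, -0.694, -0.0], [-0.694, 0.72, -0.0], [0.0, 0.0, -1.0]]
wrist_force: [-0.3, 0.7, -1.0]
gripper_width: 0.687
```

```bash
python3 -c "
from h import *
go(.4776,.0194,.16,-136.2)"
```

```text
shift [ 0.003 -0.001  0.942] turn 0.0016 alt -1.5692 j6 -67.9 j1 21.9 yaw -136.02 tcp [0.4777 0.0197 0.2731]
```

>>> {"fn": "drive_tool", "kwargs": {"series": [[0,0,0.3,0],[0,0,0.6,0],[0,0,0.85,0],[0,0,0.942,0],[0,0,0.942,0],[0,0,0.942,0]]}}

```text
time_s: 31.92
tcp_pos: [0.4787, 0.0202, 0.1614]
ee_rot: [[-0.72, -0.694, 0.003], [-0.694, 0.72, 0.001], [-0.002, -0.001, -1.0]]
wrist_force: [1.1, -0.4, -2.0]
gripper_width: 0.688
```

>>> {"fn": "drive_tool", "kwargs": {"series": [[0,0,0.03,0],[0,0,0.05,0],[0,0,0.07,0],[0,0,0.085,0],[0,0,0.095,0],[0,0,0.095,0]]}}

```text
time_s: 32.67
tcp_pos: [0.4778, 0.02, 0.1486]
ee_rot: [[-0.721, -0.693, -0.0], [-0.693, 0.721, -0.0], [0.0, 0.0, -1.0]]
wrist_force: [0.2, 0.1, -2.9]
gripper_width: 0.685
```

>>> {"fn": "drive_tool", "kwargs": {"series": [[0,0,0.006,0],[0,0,0.006,0],[0,0,0.006,0],[0,0,0.006,0],[0,0,0.006,0]], "fingers": 80}}

```text
time_s: 33.3
tcp_pos: [0.4778, 0.02, 0.1481]
ee_rot: [[-0.721, -0.693, 0.0], [-0.693, 0.721, 0.0], [-0.0, -0.0, -1.0]]
wrist_force: [-0.3, 0.7, -0.7]
gripper_width: 0.916
```

>>> {"fn": "drive_tool", "kwargs": {"series": [[0,0,-0.2,0],[0,0,-0.6,0],[0,0,-1,0],[0,0,-1,0],[0,0,-1,0]]}}

```text
time_s: 33.92
tcp_pos: [0.4772, 0.0199, 0.2675]
ee_rot: [[-0.721, -0.693, -0.001], [-0.693, 0.721, 0.0], [0.0, 0.001, -1.0]]
wrist_force: [0.2, -0.2, 0.6]
gripper_width: 0.917
```

Run:
```python
from h import *
s=telemetry.sense();c=capture('wrist')
q=proj(c,[[.4776,.0194,.104]],s)[0].astype(int);print(q,s['tcp_pos'])
x0,y0=q[0]-85,max(q[1]-110,0)
cv2.imwrite('pics/w11c.png',cv2.resize(c['color'][y0:y0+150,x0:x0+170],None,fx=4,fy=4,interpolation=cv2.INTER_CUBIC));print(x0,y0)
go(.526,-.278,.29,s=s)
```

```text
[323 202] [0.47719237 0.01990756 0.2675119 ]
238 92
shift [ 1.427 -2.072 -0.187] turn 0 alt 0.0 j6 -68.0 j1 21.9 yaw -136.13 tcp [0.4772 0.0199 0.2675]
```

View pics/w11c.png

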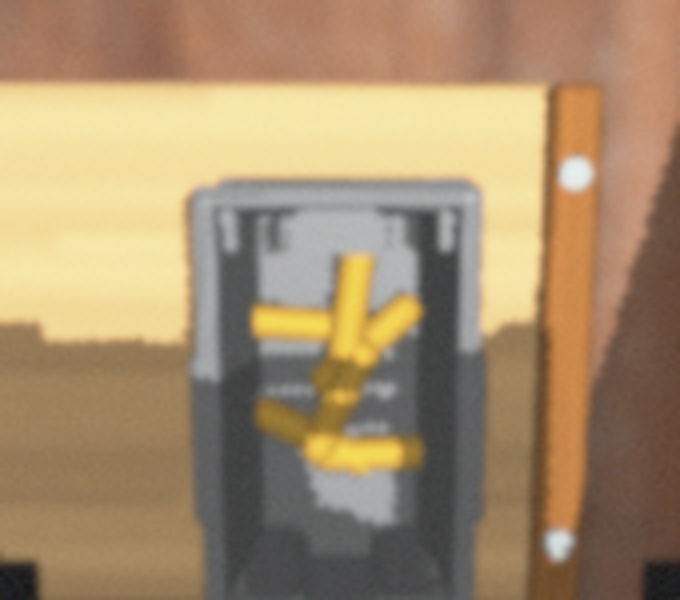

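Run:
```python
from h import *
s=telemetry.sense();c=capture('wrist')
f=lambda x,y:(x/4+238,y/4+92)
P=cast(c,[f(193,190),f(481,183),f(205,598),f(466,598)],.104,s)[:,:2]
a=np.radians(43.8);u=np.array([np.cos(a),np.sin(a)]);v=np.array([-u[1],u[0]])
for p in P: d=p-[.4776,.0194];print((d@u).round(4),(d@v).round(4))
```

```text
-0.0514 -0.0286
-0.0528 0.0271
0.033 -0.0283
0.0329 0.0264
```

Bin B stands on the ledges; its rim measures correctly at 104 mm height, with about 2 mm offset. Next is bin A.

>>> {"fn": "drive_tool", "kwargs": {"series": [[0.3,-0.4,-0.18,0],[0.6,-0.8,-0.18,0],[0.72,-1,-0.18,0]], "fingers": 85}}

```text
time_s: 34.4
tcp_pos: [0.4983, -0.1287, 0.2883]
ee_rot: [[-0.722, -0.692, -0.003], [-0.692, 0.722, -0.0], [0.002, 0.002, -1.0]]
wrist_force: [0.6, 0.2, -0.3]
gripper_width: 0.971
```

>>> {"fn": "drive_tool", "kwargs": {"series": [[0.3,-0.4,0,-0.09],[0.6,-0.8,0,-0.18],[0.71,-1,0,-0.27],[0.71,-1.0,0,-0.36],[0.71,-1,0,-0.45],[0.71,-1,0,-0.5],[0.71,-1,0,-0.5]]}}

```text
time_s: 35.28
tcp_pos: [0.5201, -0.2719, 0.288]
ee_rot: [[0.193, -0.981, -0.003], [-0.981, -0.193, 0.001], [-0.001, 0.003, -1.0]]
wrist_force: [0.8, -0.0, 0.5]
gripper_width: 0.98
```

>>> {"fn": "drive_tool", "kwargs": {"series": [[0,0,0,-0.09],[0,0,0,-0.18],[0,0,0,-0.27],[0,0,0,-0.36],[0,0,0,-0.45],[0,0,0,-0.54],[0,0,0,-0.54],[0,0,0,-0.54]]}}

```text
time_s: 36.28
tcp_pos: [0.5204, -0.2719, 0.2891]
ee_rot: [[0.956, -0.294, -0.001], [-0.294, -0.956, 0.0], [-0.001, 0.0, -1.0]]
wrist_force: [-0.4, 1.3, -0.4]
gripper_width: 0.981
```

Run:
```python
from h import *
s=telemetry.sense();c=capture('wrist')
q=proj(c,[[.526,-.278,.05]],s)[0].astype(int);print(q,s['tcp_pos'],yaw(s))
x0,y0=q[0]-85,max(q[1]-90,0)
cv2.imwrite('pics/w12c.png',cv2.resize(c['color'][y0:y0+150,x0:x0+170],None,fx=4,fy=4,interpolation=cv2.INTER_CUBIC));print(x0,y0)
```

```text
[325 177] [ 0.52039612 -0.27189881  0.28913295] -17.12434444261293
240 87
```

View pics/w12c.png

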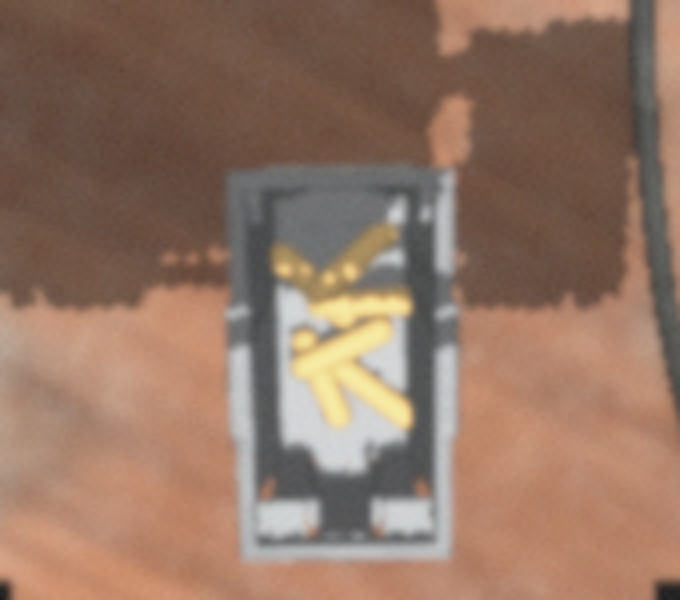

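Bin A is upright in view with rim corners (229,172), (455,170), (242,560) and (452,557). The two corner ledges are at the bottom, so its label end is at the top.

Run:
```python
from h import *
s=telemetry.sense();c=capture('wrist')
f=lambda x,y:(x/4+240,y/4+87)
x,y,a=binpose(c,s,[f(229,172),f(455,170)],[f(242,560),f(452,557)])
go(x,y,.094,a,s)
```

```text
ctr [ 0.5229 -0.2774] len 0.1021 w 0.0563 0.0565 xyaw -16.2
shift [0.033 0.037 1.627] turn -0.0077 alt 1.563 j6 84.7 j1 -11.8 yaw -17.09 tcp [ 0.5204 -0.2719  0.2893]
```

>>> {"fn": "drive_tool", "kwargs": {"series": [[0.033,0.037,0.3,-0.008],[0.033,0.037,0.7,-0.008],[0.033,0.037,0.95,-0.008],[0.033,0.037,0.95,-0.008],[0.033,0.037,0.95,-0.008]]}}

```text
time_s: 37.0
tcp_pos: [0.5239, -0.2777, 0.177]
ee_rot: [[0.961, -0.276, 0.002], [-0.276, -0.961, -0.001], [0.002, 0.0, -1.0]]
wrist_force: [-0.3, 0.6, 1.2]
gripper_width: 0.978
```

>>> {"fn": "drive_tool", "kwargs": {"series": [[0,0,0.3,0],[0,0,0.6,0],[0,0,0.677,0],[0,0,0.677,0],[0,0,0.677,0]]}}

```text
time_s: 37.62
tcp_pos: [0.5242, -0.2777, 0.0964]
ee_rot: [[0.961, -0.276, 0.004], [-0.276, -0.961, -0.001], [0.004, 0.0, -1.0]]
wrist_force: [-0.0, -0.5, 1.0]
gripper_width: 0.98
```

>>> {"fn": "drive_tool", "kwargs": {"series": [[0,0,0,0],[0,0,0,0],[0,0,0,0],[0,0,0,0],[0,0,0,0]], "fingers": 45}}

```text
time_s: 38.25
tcp_pos: [0.5231, -0.2773, 0.0946]
ee_rot: [[0.961, -0.276, 0.0], [-0.276, -0.961, -0.0], [0.0, -0.0, -1.0]]
wrist_force: [-0.4, 1.4, 2.1]
gripper_width: 0.688
```

>>> {"fn": "drive_tool", "kwargs": {"series": [[0,0,-0.2,0],[0,0,-0.6,0],[0,0,-1,0],[0,0,-1,0]]}}

```text
time_s: 38.75
tcp_pos: [0.5247, -0.278, 0.2184]
ee_rot: [[0.961, -0.276, 0.008], [-0.276, -0.961, -0.003], [0.009, 0.0, -1.0]]
wrist_force: [-0.3, -0.1, -2.3]
gripper_width: 0.687
```

>>> {"fn": "drive_tool", "kwargs": {"series": [[0,0,-0.3,0],[0,0,-0.7,0],[0,0,-0.7,0],[0,0,-0.7,0]]}}

```text
time_s: 39.25
tcp_pos: [0.522, -0.2769, 0.2961]
ee_rot: [[0.961, -0.277, -0.004], [-0.277, -0.961, 0.002], [-0.004, -0.001, -1.0]]
wrist_force: [0.8, 0.6, -2.5]
gripper_width: 0.687
```

Run:
```python
from h import *
s=telemetry.sense();print(s['gripper_width']*87)
go(.4776,.0194,.29,43.8,s)
```

```text
59.725922587898516
shift [-1.038 -2.27   0.051] turn -0.5223 alt 1.0485 j6 86.3 j1 -12.3 yaw -16.05 tcp [ 0.522  -0.2769  0.2961]
```

>>> {"fn": "drive_tool", "kwargs": {"series": [[-0.2,-0.4,0,0],[-0.4,-0.8,0,0],[-0.52,-1,0,0]]}}

```text
time_s: 39.62
tcp_pos: [0.4944, -0.1428, 0.2957]
ee_rot: [[0.961, -0.275, -0.005], [-0.275, -0.961, 0.001], [-0.005, 0.001, -1.0]]
wrist_force: [1.0, 0.1, -1.6]
gripper_width: 0.687
```

>>> {"fn": "drive_tool", "kwargs": {"series": [[-0.2,-0.4,0,0],[-0.4,-0.8,0,0],[-0.52,-1,0,0]]}}

```text
time_s: 40.0
tcp_pos: [0.4676, -0.0105, 0.296]
ee_rot: [[0.962, -0.274, -0.005], [-0.274, -0.962, -0.001], [-0.004, 0.002, -1.0]]
wrist_force: [1.4, -0.1, -1.8]
gripper_width: 0.685
```

>>> {"fn": "drive_tool", "kwargs": {"series": [[0,-0.2,0,-0.09],[0,-0.27,0,-0.18],[0,-0.27,0,-0.27],[0,-0.27,0,-0.36],[0,-0.27,0,-0.45],[0,-0.27,0,-0.5223],[0,-0.27,0,-0.5223],[0,-0.27,0,-0.5223]]}}

```text
time_s: 41.0
tcp_pos: [0.4777, 0.0188, 0.2972]
ee_rot: [[0.723, 0.691, -0.002], [0.691, -0.723, -0.001], [-0.002, -0.001, -1.0]]
wrist_force: [0.1, -0.4, -1.8]
gripper_width: 0.685
```

Run:
```python
from h import *
s=telemetry.sense();print(s['gripper_width']*87)
go(.477,.019,.202,43.8,s)
```

```text
59.61528265382365
shift [-0.003 -0.006  0.793] turn -0.0009 alt 1.5699 j6 111.9 j1 21.8 yaw 43.7 tcp [0.4777 0.0188 0.2972]
```

>>> {"fn": "drive_tool", "kwargs": {"series": [[-0.003,-0.003,0.3,0],[-0.003,-0.003,0.6,0],[-0.003,-0.003,0.793,0],[-0.003,-0.003,0.793,0],[-0.003,-0.003,0.793,0]]}}

```text
time_s: 41.62
tcp_pos: [0.4784, 0.0191, 0.2041]
ee_rot: [[0.722, 0.692, 0.002], [0.692, -0.722, 0.0], [0.001, 0.001, -1.0]]
wrist_force: [0.1, -0.0, -1.4]
gripper_width: 0.681
```

>>> {"fn": "drive_tool", "kwargs": {"series": [[0,0,0.03,0],[0,0,0.05,0],[0,0,0.07,0],[0,0,0.085,0],[0,0,0.095,0],[0,0,0.095,0]]}}

```text
time_s: 42.38
tcp_pos: [0.4776, 0.0189, 0.1917]
ee_rot: [[0.721, 0.693, -0.0], [0.693, -0.721, -0.0], [-0.0, -0.0, -1.0]]
wrist_force: [-0.4, -0.4, -1.5]
gripper_width: 0.688
```

Run:
```python
from h import *
s=telemetry.sense();print(s['tcp_pos'],s['wrist_force'],s['moment'])
```

```text
[0.47763108 0.01889598 0.19168839] [-0.36198219 -0.41791983 -1.49876957] [-0.14630281  0.13198122  0.01543835]
```

>>> {"fn": "drive_tool", "kwargs": {"series": [[0,0,0.006,0],[0,0,0.01,0],[0,0,0.01,0]]}}

```text
time_s: 42.75
tcp_pos: [0.4777, 0.0189, 0.1906]
ee_rot: [[0.721, 0.693, 0.0], [0.693, -0.721, 0.0], [0.0, 0.0, -1.0]]
wrist_force: [0.5, 0.4, -2.4]
gripper_width: 0.692
```

>>> {"fn": "drive_tool", "kwargs": {"series": [[0,0,0,0],[0,0,0,0],[0,0,0,0],[0,0,0,0],[0,0,0,0]], "fingers": 80}}

```text
time_s: 43.38
tcp_pos: [0.4777, 0.0189, 0.1907]
ee_rot: [[0.721, 0.693, 0.0], [0.693, -0.721, 0.0], [0.0, 0.0, -1.0]]
wrist_force: [0.6, 0.7, -0.3]
gripper_width: 0.917
```

>>> {"fn": "drive_tool", "kwargs": {"series": [[0,0,-0.2,0],[0,0,-0.6,0],[0,0,-1,0],[0,0,-1,0],[0,0,-1,0]]}}

```text
time_s: 44.0
tcp_pos: [0.4771, 0.0189, 0.31]
ee_rot: [[0.722, 0.692, -0.001], [0.692, -0.722, 0.0], [-0.0, -0.001, -1.0]]
wrist_force: [-1.0, 0.1, -0.3]
gripper_width: 0.919
```

Run:
```python
from h import *
s=telemetry.sense();go(.66,-.182,.29,-81,s)
c=capture('wrist');cv2.imwrite('pics/w13.png',c['color']);sc=capture('scene');t=capture('top')
cv2.imwrite('pics/top13.png',t['color'])
a=c['color'];b=sc['color'][100:300,130:450]
o=np.zeros((600,640,3),np.uint8);o[:400]=a;o[400:600,:320]=b;o[400:600,320:]=t['color'][90:290,180:500]
cv2.imwrite('pics/m13.png',o)
```

```text
shift [-0.059  2.263  0.167] turn 1.0892 alt -0.4816 j6 112.0 j1 21.8 yaw 43.82 tcp [0.4771 0.0189 0.31  ]
```

View pics/m13.png

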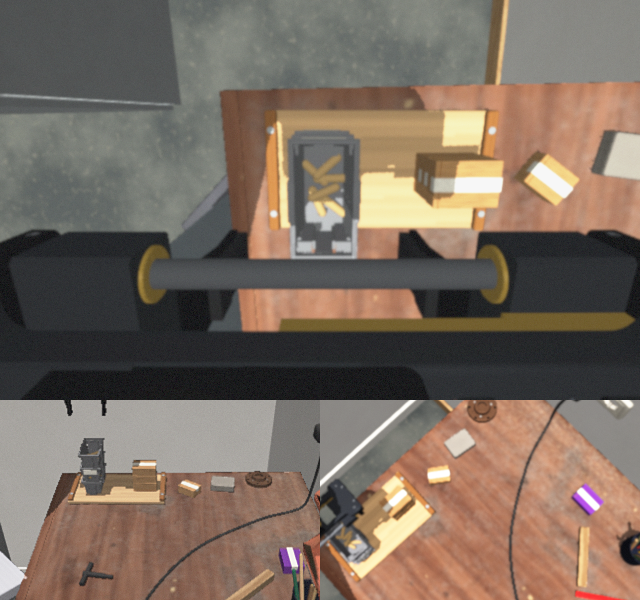

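The combined view shows the bin column standing (bolted bin plus two), three large cartons upright on the pad, and the small carton at (550,180). No other bin is visible. I'll check the top bin's placing numerically, then move to the small carton.

Run:
```python
from h import *
s=telemetry.sense();c=capture('wrist')
x,y,a=binpose(c,s,[(288.5,137),(358.5,137)],[(291,258),(357,258)],.146)
g=np.radians(43.8);d=np.array([x-.4776,y-.0194]);print('board off',d@[np.cos(g),np.sin(g)],d@[-np.sin(g),np.cos(g)])
tapes(c,s)
```

```text
ctr [0.4789 0.0181] len 0.1016 w 0.054 0.0563 xyaw 44.1
board off -9.241745554543627e-06 -0.001860717515552265
tape [ 0.4387 -0.017 ] [ 48.9  30.  -77.4] [322. 216.]
tape [ 0.661  -0.1803] [ 62.   15.9 -81.1] [551. 178.]
tape [0.4872 0.1807] [73.6 34.7 25.4] [223.  58.]
tape [0.6703 0.0566] [36.3 27.6 53.1] [424.  15.]
```

>>> {"fn": "drive_tool", "kwargs": {"series": [[0,0.4,0,0],[0,0.8,0,0],[0,1,0,0]], "fingers": 75}}

```text
time_s: 44.58
tcp_pos: [0.5619, -0.0691, 0.3091]
ee_rot: [[0.722, 0.691, -0.002], [0.691, -0.722, -0.001], [-0.002, -0.001, -1.0]]
wrist_force: [-0.5, -0.2, -0.4]
gripper_width: 0.864
```

>>> {"fn": "drive_tool", "kwargs": {"series": [[0,0.4,0,0.09],[0,0.8,0,0.18],[0,1,0,0.27],[0,1,0,0.36],[0,1,0,0.45],[0,1,0,0.54],[0,1,0,0.54],[0,1,0,0.54]]}}

```text
time_s: 45.58
tcp_pos: [0.6438, -0.1542, 0.3099]
ee_rot: [[0.952, -0.307, -0.001], [-0.307, -0.952, 0.0], [-0.001, 0.0, -1.0]]
wrist_force: [-0.1, -0.4, 0.5]
gripper_width: 0.863
```

>>> {"fn": "drive_tool", "kwargs": {"series": [[0,0,0,0.09],[0,0,0,0.18],[0,0,0,0.27],[0,0,0,0.36],[0,0,0,0.45],[0,0,0,0.54],[0,0,0,0.549],[0,0,0,0.549]]}}

```text
time_s: 46.58
tcp_pos: [0.6439, -0.1542, 0.3105]
ee_rot: [[0.16, -0.987, -0.0], [-0.987, -0.16, -0.0], [-0.0, 0.0, -1.0]]
wrist_force: [0.1, 0.8, -0.5]
gripper_width: 0.862
```

Run:
```python
from h import *
s=telemetry.sense();c=capture('wrist');r_=tapes(c,s)
b=min(r_,key=lambda q:np.hypot(q[0]-.66,q[1]+.182));go(b[0],b[1],.074,b[4],s)
```

```text
tape [ 0.5771 -0.0705] [ 42.6  18.6 -45.2] [365. 248.]
tape [ 0.6615 -0.1822] [ 56.3  14.1 -81. ] [312. 150.]
shift [ 0.254 -0.107  1.971] turn 0.0017 alt -1.569 j6 8.7 j1 0.5 yaw -80.78 tcp [ 0.6439 -0.1542  0.3105]
```

The top bin is within 2 mm. Picking the small carton.

>>> {"fn": "drive_tool", "kwargs": {"series": [[0.254,-0.107,0.3,0],[0.254,-0.107,0.7,0],[0.254,-0.107,1,0],[0.254,-0.107,1,0]], "fingers": 68}}

```text
time_s: 47.12
tcp_pos: [0.6597, -0.1822, 0.187]
ee_rot: [[0.158, -0.987, -0.008], [-0.987, -0.158, 0.001], [-0.002, 0.008, -1.0]]
wrist_force: [-0.0, -0.5, 0.8]
gripper_width: 0.781
```

>>> {"fn": "drive_tool", "kwargs": {"series": [[0,0,0.4,0],[0,0,0.8,0],[0,0,0.96,0],[0,0,0.965,0],[0,0,0.965,0]]}}

```text
time_s: 47.75
tcp_pos: [0.6631, -0.1825, 0.0775]
ee_rot: [[0.158, -0.987, 0.005], [-0.987, -0.158, -0.001], [0.002, -0.004, -1.0]]
wrist_force: [0.9, -0.5, 0.3]
gripper_width: 0.782
```

>>> {"fn": "drive_tool", "kwargs": {"series": [[0,0,0,0],[0,0,0,0],[0,0,0,0],[0,0,0,0],[0,0,0,0],[0,0,0,0]], "fingers": 25}}

```text
time_s: 48.5
tcp_pos: [0.6613, -0.1823, 0.0751]
ee_rot: [[0.157, -0.988, -0.0], [-0.988, -0.157, -0.0], [0.0, 0.0, -1.0]]
wrist_force: [-1.5, 0.1, 2.9]
gripper_width: 0.46
```

>>> {"fn": "drive_tool", "kwargs": {"series": [[0,0,-0.2,0],[0,0,-0.6,0],[0,0,-1,0],[0,0,-1,0],[0,0,-1,0]]}}

```text
time_s: 49.12
tcp_pos: [0.6606, -0.182, 0.1935]
ee_rot: [[0.157, -0.988, -0.002], [-0.988, -0.157, 0.001], [-0.001, 0.002, -1.0]]
wrist_force: [0.1, 0.5, -2.0]
gripper_width: 0.457
```

>>> {"fn": "drive_tool", "kwargs": {"series": [[0,0,-0.3,0],[0,0,-0.4,0],[0,0,-0.4,0]]}}

```text
time_s: 49.5
tcp_pos: [0.6613, -0.1821, 0.2422]
ee_rot: [[0.157, -0.988, -0.0], [-0.988, -0.157, 0.001], [-0.001, 0.0, -1.0]]
wrist_force: [0.4, 0.1, -1.0]
gripper_width: 0.459
```

Run:
```python
from h import *
s=telemetry.sense();print(s['gripper_width']*87)
go(.5785,-.085,.22,-45.8,s)
```

```text
39.92017921492779
shift [-0.908  0.555  0.185] turn -0.3069 alt 1.2639 j6 11.0 j1 -1.9 yaw -80.97 tcp [ 0.6613 -0.1821  0.2422]
```

>>> {"fn": "drive_tool", "kwargs": {"series": [[-0.3,0.2,0,-0.09],[-0.6,0.4,0,-0.18],[-0.908,0.555,0,-0.27],[-0.908,0.555,0,-0.3069],[-0.908,0.555,0.1,-0.3069],[-0.908,0.555,0.185,-0.3069],[-0.908,0.555,0.185,-0.3069],[-0.908,0.555,0.185,-0.3069]]}}

```text
time_s: 50.5
tcp_pos: [0.5787, -0.0855, 0.2202]
ee_rot: [[0.697, -0.717, -0.0], [-0.717, -0.697, -0.0], [-0.0, 0.001, -1.0]]
wrist_force: [-0.5, -0.2, -1.3]
gripper_width: 0.458
```

Run:
```python
from h import *
go(.5785,-.085,.164,-45.8)
```

```text
shift [-0.004 -0.002  0.468] turn -0.0003 alt 1.5704 j6 36.7 j1 7.4 yaw -45.84 tcp [ 0.5787 -0.0855  0.2202]
```

>>> {"fn": "drive_tool", "kwargs": {"series": [[0,0,0.2,0],[0,0,0.35,0],[0,0,0.43,0],[0,0,0.46,0],[0,0,0.47,0],[0,0,0.47,0],[0,0,0.47,0]]}}

```text
time_s: 51.38
tcp_pos: [0.5787, -0.0851, 0.1648]
ee_rot: [[0.697, -0.717, 0.001], [-0.717, -0.697, 0.0], [0.001, -0.001, -1.0]]
wrist_force: [0.0, -0.6, -2.1]
gripper_width: 0.458
```

>>> {"fn": "drive_tool", "kwargs": {"series": [[0,0,0,0],[0,0,0,0],[0,0,0,0],[0,0,0,0],[0,0,0,0]], "fingers": 65}}

```text
time_s: 52.0
tcp_pos: [0.5785, -0.0852, 0.1642]
ee_rot: [[0.697, -0.717, -0.0], [-0.717, -0.697, -0.0], [-0.0, 0.0, -1.0]]
wrist_force: [-0.2, 0.2, 0.1]
gripper_width: 0.741
```

>>> {"fn": "drive_tool", "kwargs": {"series": [[0,0,-0.2,0],[0,0,-0.6,0],[0,0,-1,0],[0,0,-1,0],[0,0,-1,0]]}}

```text
time_s: 52.62
tcp_pos: [0.578, -0.0851, 0.2838]
ee_rot: [[0.697, -0.717, -0.001], [-0.717, -0.697, 0.001], [-0.001, 0.0, -1.0]]
wrist_force: [-0.5, 0.2, 0.5]
gripper_width: 0.749
```

Run:
```python
from h import *
s=telemetry.sense();c=capture('wrist');tapes(c,s,.112)
sc=capture('scene')['color'];t=capture('top')['color']
o=np.zeros((560,800,3),np.uint8);o[:400,:640]=c['color'];o[400:560,:400]=cv2.resize(sc[130:210,180:380],None,fx=2,fy=2);o[400:560,400:]=cv2.resize(t[130:270,180:530],(400,160))
cv2.imwrite('pics/m14.png',o)
```

```text
tape [ 0.5782 -0.0856] [ 56.4  14.6 -45.8] [322. 200.]
```

View pics/m14.png

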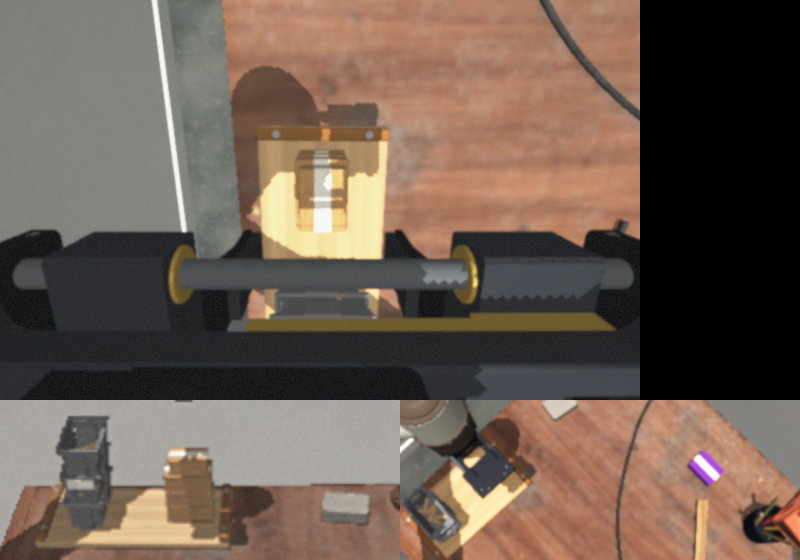

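The small carton sits squarely on the column at (322,190). Both columns stand, no loose bins or cartons remain, and the gripper is clear.

```bash
python3 -c "
from h import *
print(order.finish_job())"
```

```text
the job is handed in; nothing more can be done
None
```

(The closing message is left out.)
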